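# Clear a blocked cork borer and put it and its ejector rod back in the foam kit tray

## Robot

A 7-joint arm with a two-finger parallel gripper is mounted at the origin on a cart in front of the work surface, level with it; the furniture and walls round the work are solid. World frame = base frame: x ahead of the robot, y to its left, z up, the work surface at z = 0. Lengths are in m, angles in rad, forces in N, time in s.
With the tool pointing down it reaches from about 0.425 to 0.875 m from the base axis. Payload 4.7 kg.
Tool frame: the origin (TCP) lies where the fingers leave the gripper's body, on its centre line; the fingertips stand 70 mm ahead of it and the grasp point (between the pads) lies 51 mm ahead of it; z points along the fingers, y is the line along which they close (so a half turn about z gives the same grasp; the last joint's range is limited). The gripper opens to 87 mm and grips with 3 to 60 N. Pads are 19 mm wide; open, the fingers measure 117 mm over their backs; the gripper's body (75 mm by 190 mm) begins 51 mm behind the grasp point.
Start: joints at [1.236, 0.321, -0.07, 1.45, 0.023, 1.371, -0.057], TCP at [0.222, -0.611, 0.292] pointing down, gripper open.
Joint ranges: [-2.86, 2.86], [-0.3, 2.09], [-1.38, 1.24], [0.06, 2.45], [-1.56, 4.7], [0.09, 2.05], [-2.69, 2.69]. Speed limits (rad/s): [2.57, 2.57, 3.14, 3.14, 3.14, 3.14, 3.14].

## Interface

Orientations are given as a rotation vector (axis times angle).
In Python, from bench import ctrl gives the robot as it stands.
- The arm moves only by the tool play_rows, never from a script. Its argument "increments" is a list that holds one entry, the list of rows, each a list of 7 numbers: the shift along the tool's x, y, z as a fraction of full scale, then the turn, a rotation vector about the tool's x, y, z as a fraction of full scale, then the gripper command: -1 is shut, 1 is fully open, values between are in proportion. A call has 1 to 8 rows; each row is the pose to reach, as a shift and turn from the pose commanded when the call began, along the tool's axes at that moment; what a row does not reach only later rows make up. Full scale, the value 1, is 0.1 m for a shift and 90 degrees for a turn. A row lasts 1/10 s, in which the tool goes at most 50 mm and 8.59 degrees, less where a joint would pass 70% of its speed; a pose out of reach is approached as far as the arm can. A call with a number of a shift or a turn outside -1 to 1 is refused whole. A call with a gripper value outside its range is refused whole. The fingers move at their own pace and stop on an object; "squeeze" is the grip in N (left out, the last holds). Time passes only in rows, so rows that repeat a pose let the fingers close. It gives the time, the measured TCP pose, the force, the opening and the grip force at its end, in the units of the state.
- ctrl.get_state(): the state, without advancing time (a new reading comes with each control period).
- ctrl.get_image(name): name is "scene" or "top"; returns the picture (420x560x3 uint8, red, green, blue); there is no depth.
- ctrl.get_calibration(name): a dict with "vertical_fov" (degrees; the focal length in pixels is half the picture's height over the tangent of half this angle, whatever the lens; pixels are square), "cx", "cy" (the principal point, pixels), "dist_coeffs" ([k1, k2, p1, p2, k3] as OpenCV has them; the pictures are not rectified), "R" (3x3) and "t" (3): a world point X has camera coordinates R X + t. Camera axes: x right, y down, z forward; pixel columns grow to the right and rows downward; lengths in m; the calibration is good to about 2 mm. A picture is of the moment at which its call begins. get_calibration takes no time and is no camera call.
- ctrl.close_job(): hands the job in; it is judged then, once.
The state is a dict: "time": time; "joint_positions": joint angles; "qd": joint speeds; "joint_torque": joint torques, N m; "position": TCP position; "tool_rot": TCP orientation; "ft_force": force on the tool from outside, world axes, zero at the start; "torque": the same for the moment, N m; "grip_width": opening from 0.0 (shut) to 1.0 (fully open); "grip_force": force on a finger pad.
Only numpy, scipy, OpenCV 4.12 (cv2) and the standard library are available. Lean on these libraries where they do the work, as an engineer would, in place of code of your own. Each camera call takes 0.05 s, during which the arm holds its last target. There are 200 camera calls.

## Task

The big brass cork borer lying in the white bench rest has its cork plug stuck in the bore: leave the borer in the rest and push the ejector rod in from the T-handle end until the plug comes out of the cutting end and falls into the white dish. Then put the rod and the big borer away, each fully home in the cut-out of its own outline in the foam kit tray; lower them in by the finger wells and do not drop either tool, not even into its cut-out. Leave the two smaller borers in the tray, and the dish, the flask, the tape and the tweezers where they stand.

Things in the scene. Friction and masses are not known exactly. Their poses are not given: they have to be found in the camera images.
- ejector_rod: Ejector rod, 185 mm, 90 g, lying level. Own x: along it to the pusher head; z up. Origin: underside below the balance point, 9 mm under the centre line. Along x: steel head (18 mm dia., nose tapered to 11) +67 to +85 mm; steel shank (10 mm dia.) -45 to +67; dark red square grip (18 x 18 mm) -100 to -45. Starts in front of the rest, red grip to the left.
- rod_tip (a point): Front face of the pusher head, on the rod's centre line (85 mm along the rod's x, 9 mm above its underside).
- rod_grip (a point): Middle of the red square grip, on the centre line (72.5 mm behind the rod's origin, 157.5 mm behind the tip).
- big_borer: Big cork borer: brass tube 110 mm long, 28 mm outside, 24 mm bore open at both ends, 160 g. Own x: from the T-handle end (x = -55 mm) to the cutting end (+55 mm); z up. Origin: underside of the tube at half length, 14 mm under the centre line. T-handle: 10 mm bars at x = -47 mm, level with the centre line, 80 mm over all. Starts in the rest, centre line 65 mm above the bench.
- borer_tail (a point): Centre of the bore at the T-handle end: the rod goes in here.
- borer_edge (a point): Centre of the bore at the cutting end: the plug comes out here.
- plug: Cork plug, just under 24 mm dia., 26 mm long, tight in the bore (it takes a push of 6 to 9 N). Origin at its centre, own x along it. At the start its front face is 10 mm inside the cutting end, its rear face 74 mm from the T-handle end. It drops out about when the rod's tip is level with the cutting end; 5 mm further is sure.
- rest: White bench rest, fixed, base 114 x 80 x 10 mm. Origin on the bench below the borer's middle; own x: direction of the push. Two U saddles 66 mm wide (floor 51, cheeks 69 mm high, 30 mm apart): rear one x = -65 to -24 mm, with a 12 mm cross slot that holds the T-handle against push and pull; front one 25 to 41 mm. Between them the tube can be gripped; it lifts straight up out.
- dish: White round dish, 96 mm across the rim, 32 mm high, loose, standing under the cutting end; origin at the centre of its underside.
- tray: Foam kit tray, fixed, 198 x 298 mm: dark foam, top 46 mm above the bench (rim 48), blue inside the cut-outs. Origin: centre of its underside; own y along its long side, x across. Each cut-out is one tool's outline with 3 to 6 mm to spare and has a finger well across it. Empty at the start: the rod's (along y at x = +52 mm) and the big borer's (T, along y at x = -42 mm).
- rod_home (a point): Where the rod's origin belongs, on the floor of its cut-out, 16 mm above the bench: tray x = +52, y = -43 mm. Rod's x (head) along the tray's -y. The home rod's top lies 12 mm below the foam top. Its finger well is centred here: 40 mm along the rod, 74 mm across it, its floor 4 mm above the bench.
- borer_home (a point): Where the big borer's origin belongs, on the floor of its cut-out, 20 mm above the bench: tray x = -42, y = -73 mm. Borer's x (cutting end) along the tray's -y, T-handle towards the tray's middle. Its finger well is centred here: 40 mm along the tube, 86 mm across it, its floor 8 mm above the bench.
- middle_borer: Smaller cork borer (20 mm tube, 100 mm long), loose in its own cut-out of the tray; stays there. Origin: underside at half length.
- small_borer: Smallest cork borer (14 mm tube, 85 mm long), loose in its own cut-out of the tray; stays there. Origin: underside at half length.
- flask: Conical flask, 68 mm diameter, 104 mm high, at the back of the bench; origin at the centre of its underside. Leave alone.
- tape: Roll of tape, 76 mm diameter, 18 mm high, front right on the bench; origin at the centre of its underside. Leave alone.
- tweezers: Tweezers, 125 mm long, 11 mm high, front right on the bench; origin at the centre of the underside. Leave alone.
Mind the look-alikes: they are no part of the job. Several things have the shape of the dish; the one meant has the colours described above.

How it is judged:
By the outcome, as a careful person would: the job done as asked, in the order asked, and still so for the second after the job is handed in, with the robot touching nothing.
It also fails if it takes over 72 s, if anything falls off the work surface, if the arm or the gripper's body presses on something with over 40 N, if the wrist force passes 120 N, or if a joint passes its speed limit or range.

## Working session

There is one attempt and no reset: what is moved stays moved. The work goes in short steps, Python scripts to look and compute and a tool call to move; the robot and the scene stay as the last step left them, time stands still between calls to the robot, and variables do not carry over. Pictures are saved under pics/ and viewed, at most 10 in all, crops included, and the job is handed in when it is done.

Besides the shell and the picture viewer there is one more tool, called after ">>>" in YAML: its name, and indented under it one key for each argument. play_rows: Moves the arm, as the interface text tells. Shift numbers are shares of 0.1 m and turn numbers shares of 90 degrees, none past 1 either way. Its arguments: {"type":"object","properties":{"increments":{"type":"array"},"squeeze":{"type":"number"}},"required":["increments"]}

```bash
mkdir -p pics; ls; cat > h.py <<'E'
import numpy as np, cv2
from bench import ctrl
def cal(n):
    c=ctrl.get_calibration(n); f=210/np.tan(np.radians(c['vertical_fov'])/2)
    return np.array([[f,0,c['cx']],[0,f,c['cy']],[0,0,1]]),np.array(c['dist_coeffs'],float),np.array(c['R']),np.array(c['t'])
def ray(n,uv):
    K,d,R,t=cal(n); p=cv2.undistortPoints(np.array(uv,float).reshape(-1,1,2),K,d).reshape(-1,2)
    v=np.c_[p,np.ones(len(p))]@R; return -R.T@t, v
def onz(n,uv,z):
    o,v=ray(n,uv); return o+v*((z-o[2])/v[:,2])[:,None]
def two(u1,u2,a='scene',b='top'):
    o1,v1=ray(a,[u1]);o2,v2=ray(b,[u2]);v1=v1[0]/np.linalg.norm(v1);v2=v2[0]/np.linalg.norm(v2)
    s=np.linalg.lstsq(np.c_[v1,-v2],o2-o1,rcond=None)[0]
    p,q=o1+s[0]*v1,o2+s[1]*v2; return (p+q)/2,np.linalg.norm(p-q)
def proj(n,X):
    K,d,R,t=cal(n); return cv2.projectPoints(np.array(X,float).reshape(-1,1,3),cv2.Rodrigues(R)[0],t,K,d)[0].reshape(-1,2)
def shot(n,f):
    im=ctrl.get_image(n); cv2.imwrite('pics/'+f,im[:,:,::-1]); return im
E
python3 - <<'E'
from h import *
for n in('scene','top'):
    shot(n,n+'0.png'); K,d,R,t=cal(n); print(n,K[0,0],K[:2,2],d,-R.T@t,R.round(3).tolist())
print(ctrl.get_state())
E
```

```text
pics
scene 541.7042558997205 [281.16272195 212.41525968] [-0.09178611  0.          0.          0.          0.        ] [-0.30177061 -0.82497985  1.25630692] [[0.743, -0.669, 0.013], [-0.451, -0.515, -0.729], [0.494, 0.536, -0.684]]
top 400.06463536602206 [286.79033439 201.08857361] [-0.08773195  0.          0.          0.          0.        ] [0.39170999 0.10449023 1.24817875] [[0.019, -1.0, 0.008], [-0.989, -0.02, -0.144], [0.144, -0.006, -0.99]]
{'time': 0.1, 'joint_positions': array([ 1.23610459,  0.32173726, -0.07011635,  1.45158906,  0.02262556,
        1.37081147, -0.05690644]), 'qd': array([-0.00084752, -0.00029505, -0.00141577, -0.00155522,  0.00078188,
        0.00038871,  0.00098069]), 'joint_torque': array([ 2.85445576e-04, -4.92572451e+01, -4.05467357e-01, -3.13398206e+01,
       -6.41142810e-02,  3.94806708e-02,  6.96416305e-05]), 'position': array([ 0.22198152, -0.61050056,  0.29126049]), 'tool_rot': array([-3.09224152e+00, -5.44900007e-01,  6.49630619e-04]), 'ft_force': array([-0.58538264, -0.47715293,  0.77018874]), 'torque': array([-0.00164602,  0.0130068 , -0.03977643]), 'grip_force': 0.0, 'grip_width': 1.0008708541939488}
```

View pics/scene0.png

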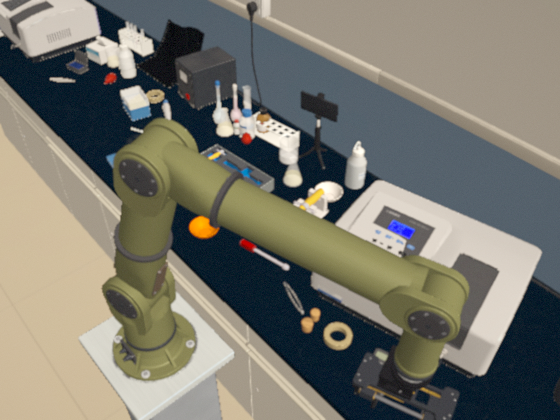

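View pics/top0.png

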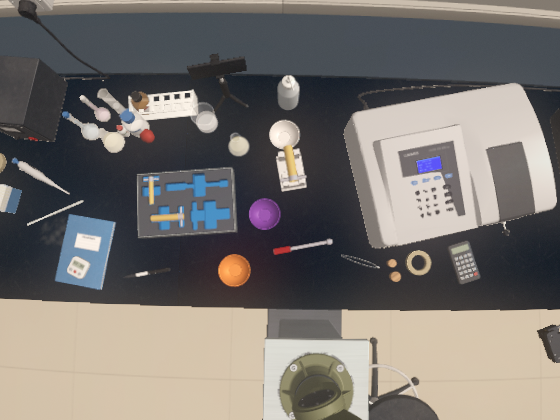

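Top view: the white dish is at (284,134), with purple (264,214) and orange (234,270) look-alikes. The rest with the brass borer is at (290,168), cutting end away from the robot. The rod runs (275,251) to (330,241), red grip left. The tray is at (186,203): the big T cut-out (blue) and the long rod cut-out are empty, and two smaller borers are yellow at (151,190) and (167,217). Choices: white dish, brass borer in the white rest, red-grip rod. Next is one close crop of each.

```bash
python3 - <<'E'
import cv2,numpy as np
t=cv2.imread('pics/top0.png')[110:270,130:340]; s=cv2.imread('pics/scene0.png')[140:280,190:350]
a=cv2.resize(t,None,fx=3.8,fy=3.8,interpolation=cv2.INTER_CUBIC)[:600]; cv2.imwrite('pics/c1.png',a)
b=cv2.resize(s,None,fx=4.2,fy=4.2,interpolation=cv2.INTER_CUBIC); cv2.imwrite('pics/c2.png',b)
E
```

```text
(no output)
```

View pics/c1.png

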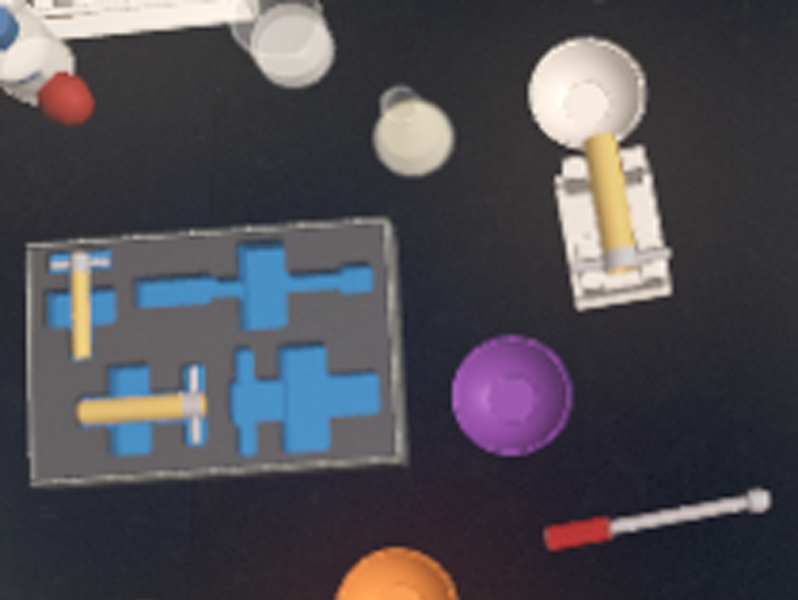

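View pics/c2.png

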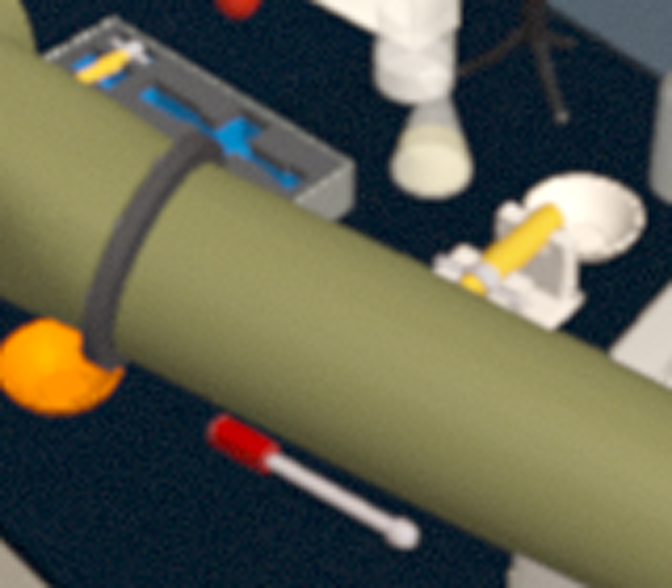

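Crops confirm the choice: the white dish (c1 587,95) sits under the cutting end (600,140), and the T-handle end is at (625,265). The rod's red grip is at (577,533), head at (760,500). The rod cut-out's wide grip part is on the left, so the head faces right. The arm hides part of the scene view. Now I'll measure.

```bash
cat > m.py <<'E'
from h import *
def mask(im,kind,roi):
    h=cv2.cvtColor(im,cv2.COLOR_RGB2HSV).astype(int); H,S,V=h[...,0],h[...,1],h[...,2]
    m={'red':((H<8)|(H>172))&(S>130)&(V>60),'yel':(H>15)&(H<32)&(S>85)&(V>90),'white':(S<60)&(V>120),'blue':(H>98)&(H<115)&(S>120)&(V>100),
       'grey':(S<60)&(V>60)}[kind]
    o=np.zeros(m.shape,np.uint8); x0,y0,x1,y1=roi; o[y0:y1,x0:x1]=m[y0:y1,x0:x1]; return o
def blob(m,k=0):
    n,l,s,c=cv2.connectedComponentsWithStats(m); i=1+np.argsort(-s[1:,4])[k]; return (l==i).astype(np.uint8)
def axis(m):
    p=np.argwhere(m)[:,::-1].astype(float); c=p.mean(0); d=np.linalg.svd(p-c,full_matrices=False)[2][0]; t=(p-c)@d
    return c,c+d*(t.min()-.5),c+d*(t.max()+.5)
E
python3 - <<'E'
from m import *
T=cv2.imread('pics/top0.png')[:,:,::-1].copy();S=cv2.imread('pics/scene0.png')[:,:,::-1].copy()
def show(n,im,k,roi,z,b=0):
    a=np.array(axis(blob(mask(im,k,roi),b))); print(n,k,a.round(1).tolist(),onz(n,a,z).round(4)[:,:2].tolist(),mask(im,k,roi).sum()); return a
rt=show('top',T,'red',(265,240,300,262),.014); rs=show('scene',S,'red',(230,230,265,256),.014)
wt=show('top',T,'white',(288,232,340,258),.010); ws=show('scene',S,'white',(250,235,300,275),.010)
yt=show('top',T,'yel',(275,140,305,185),.072); ys=show('scene',S,'yel',(296,185,330,212),.072)
print('red two',two(rs[0],rt[0])); e=lambda a:a[np.argmax(a[:,0])]
print('tip two',two(e(ws),e(wt)))
f=lambda a:a[np.argmin(a[:,1])]
print('edge two',two(f(ys),f(yt)),'c',two(ys[0],yt[0]))
ms=mask(S,'yel',(296,185,330,212)); mt=mask(T,'yel',(275,140,305,185))
for i,(b) in enumerate([(160,190,218,235),(185,195,240,235)]):
    pass
B=mask(T,'blue',(130,160,240,245)); n,l,s,c=cv2.connectedComponentsWithStats(B)
for i in range(1,n):
    if s[i,4]>150:
        r=cv2.minAreaRect(np.argwhere(l==i)[:,::-1].astype(np.float32)); print(s[i],c[i].round(1),[np.round(v,1) for v in r])
        print(onz('top',[c[i]],.02).round(4), onz('top',cv2.boxPoints(r),.046).round(4)[:,:2].tolist())
g=mask(T,'grey',(130,160,242,245))|B|mask(T,'yel',(130,160,242,245)); g=blob(cv2.morphologyEx(g,cv2.MORPH_CLOSE,np.ones((5,5))))
r=cv2.minAreaRect(np.argwhere(g)[:,::-1].astype(np.float32)); print('tray',r,onz('top',cv2.boxPoints(r),.048).round(4)[:,:2].tolist())
w=blob(mask(T,'white',(265,118,305,152)));print('dish',onz('top',[axis(w)[0]],.032))
E
```

```text
top red [[281.6, 249.9], [290.0, 248.4], [273.2, 251.5]] [[0.4193, 0.1105], [0.4244, 0.0848], [0.4141, 0.1362]] 111
scene red [[247.2, 244.8], [239.6, 240.6], [255.3, 249.2]] [[0.4155, 0.1084], [0.4089, 0.1385], [0.4225, 0.0769]] 140
top white [[312.2, 244.3], [332.4, 240.6], [290.2, 248.3]] [[0.4383, 0.0167], [0.4508, -0.046], [0.4248, 0.0843]] 164
scene white [[272.4, 259.1], [253.6, 248.6], [288.9, 268.4]] [[0.4376, 0.0134], [0.4226, 0.0854], [0.4504, -0.048]] 165
top yel [[289.7, 159.8], [287.3, 144.6], [292.2, 175.2]] [[0.6887, 0.0914], [0.7359, 0.0997], [0.6415, 0.0832]] 257
scene yel [[314.1, 196.9], [323.1, 189.6], [305.8, 203.8]] [[0.6856, 0.087], [0.7345, 0.0936], [0.6417, 0.0811]] 218
red two (array([0.4186642 , 0.11105257, 0.00980602]), np.float64(0.00171065707034463))
tip two (array([ 0.45124432, -0.04650539,  0.00797964]), np.float64(0.0009284896658308652))
edge two (array([0.73881509, 0.09895964, 0.06566888]), np.float64(0.00246354602256454)) c (array([0.69023436, 0.09133508, 0.0664001 ]), np.float64(0.00017649773475282988))
[166 174  62  23 565] [196.1 184.9] [array([196.5, 185. ]), array([22., 61.]), np.float64(90.0)]
[[0.6155 0.3821 0.02  ]] [[0.6433, 0.4719], [0.6466, 0.2828], [0.5783, 0.28], [0.5746, 0.4675]]
[191 201  39  29 703] [208.  214.3] [array([209.9, 214.4]), array([27.4, 38.4]), np.float64(86.6)]
[[0.5239 0.3405 0.02  ]] [[0.5581, 0.3926], [0.5674, 0.2757], [0.4842, 0.2676], [0.4749, 0.3833]]
tray ((185.5009765625, 202.34779357910156), (66.31564331054688, 101.30652618408203), 86.26860046386719) [[0.6457, 0.5761], [0.6718, 0.2624], [0.469, 0.2417], [0.442, 0.5477]]
dish [[0.78343106 0.11056721 0.032     ]]
```

>>> play_rows:
  increments:
    - [[0.3,-0.3,-0.06,0,0,0,1],[0.6,-0.6,-0.12,0,0,0,1],[0.93,-0.89,-0.18,0,0,0,1]]

```text
time: 0.4
position: [0.279, -0.4942, 0.3097]
tool_rot: [-3.093, -0.543, 0.001]
ft_force: [0.2, -1.0, 0.4]
grip_width: 1.003
grip_force: 0.0
```

>>> play_rows:
  increments:
    - [[0.3,-0.3,-0.06,0,0,0,1],[0.6,-0.6,-0.12,0,0,0,1],[0.93,-0.89,-0.18,0,0,0,1]]

```text
time: 0.7
position: [0.3361, -0.3783, 0.3281]
tool_rot: [-3.094, -0.544, 0.001]
ft_force: [0.5, -0.2, 0.2]
grip_width: 1.002
grip_force: 0.0
```

>>> play_rows:
  increments:
    - [[0.3,-0.3,-0.06,0,0,0,1],[0.6,-0.6,-0.12,0,0,0,1],[0.93,-0.89,-0.18,0,0,0,1]]

```text
time: 1.0
position: [0.3931, -0.2629, 0.3462]
tool_rot: [3.094, 0.544, -0.001]
ft_force: [0.4, -0.8, 0.4]
grip_width: 1.003
grip_force: 0.0
```

>>> play_rows:
  increments:
    - [[0.3,-0.3,-0.06,0,0,0,1],[0.6,-0.6,-0.12,0,0,0,1],[0.93,-0.89,-0.18,0,0,0,1]]

```text
time: 1.3
position: [0.4501, -0.1476, 0.3643]
tool_rot: [3.094, 0.544, -0.001]
ft_force: [1.8, -0.9, -0.5]
grip_width: 1.002
grip_force: 0.0
```

>>> play_rows:
  increments:
    - [[0,0,0,0,0,-0.09,1],[0,0,0,0,0,-0.18,1],[0,0,0,0,0,-0.27,1],[0,0,0,0,0,-0.36,1],[0,0,0,0,0,-0.45,1],[0,0,0,0,0,-0.54,1]]

```text
time: 1.9
position: [0.4498, -0.1491, 0.3638]
tool_rot: [-2.59, -1.777, 0.001]
ft_force: [0.3, -0.7, -0.1]
grip_width: 0.997
grip_force: 0.0
```

>>> play_rows:
  increments:
    - [[0,0,0,0,0,-0.09,1],[0,0,0,0,0,-0.18,1],[0,0,0,0,0,-0.27,1],[0,0,0,0,0,-0.37,1],[0,0,0,0,0,-0.37,1]]

```text
time: 2.4
position: [0.4498, -0.1491, 0.3639]
tool_rot: [-1.978, -2.44, 0.001]
ft_force: [0.3, 0.5, 0.2]
grip_width: 0.997
grip_force: 0.0
```

```bash
cat >> h.py <<'E'
from scipy.spatial.transform import Rotation as Ro
def yaw(s): 
    y=Ro.from_rotvec(s['tool_rot']).as_matrix()[:,1]; return np.degrees(np.arctan2(y[1],y[0]))
def rel(P,yw=None):
    "shift (tool axes, shares of 0.1 m) from measured pose to world TCP P, and turn share to y-yaw"
    s=ctrl.get_state(); M=Ro.from_rotvec(s['tool_rot']).as_matrix(); d=(M.T@(np.array(P)-s['position'])*10).round(3)
    print('t',round(s['time'],2),'pos',s['position'].round(4),'yaw',yaw(s).round(2),'z',M[:,2].round(4),'F',s['ft_force'].round(1),'w',round(s['grip_width']*87,1),'g',round(s['grip_force'],1),'| shift',d,'turn',None if yw is None else round(-(yw-yaw(s))/90,4)); return d
E
python3 - <<'E'
from h import *
rel([.4187,.111,.20],11.7);print(ctrl.get_state()['joint_positions'])
E
```

```text
t 2.4 pos [ 0.4498 -0.1491  0.3639] yaw 11.93 z [-7.e-04  1.e-04 -1.e+00] F [0.3 0.5 0.2] w 86.8 g 0.0 | shift [2.609 0.234 1.639] turn 0.0026
[ 0.74171715 -0.07018232 -0.44887448  1.73877807 -0.03051966  1.46684312
  0.5052225 ]
```

>>> play_rows:
  increments:
    - [[0.4,0.04,0.1,0,0,0,0],[0.87,0.08,0.3,0,0,0,0]]

```text
time: 2.6
position: [0.4407, -0.064, 0.3352]
tool_rot: [1.988, 2.43, 0.003]
ft_force: [0.8, 1.6, 0.2]
grip_width: 0.892
grip_force: 0.0
```

>>> play_rows:
  increments:
    - [[0.4,0.04,0.1,0,0,0,0],[0.87,0.08,0.3,0,0,0,0]]

```text
time: 2.8
position: [0.4302, 0.0232, 0.3053]
tool_rot: [1.985, 2.433, 0.001]
ft_force: [0.4, -0.4, 0.9]
grip_width: 0.725
grip_force: 0.0
```

>>> play_rows:
  increments:
    - [[0.4,0.04,0.1,0,0,0,0],[0.87,0.08,0.3,0,0,0,0],[0.87,0.08,0.3,0,0,0,0],[0.87,0.08,0.3,0,0,0,0]]

```text
time: 3.2
position: [0.4195, 0.1096, 0.2748]
tool_rot: [-1.979, -2.44, 0.002]
ft_force: [0.7, -0.6, -0.4]
grip_width: 0.507
grip_force: 0.0
```

```bash
python3 - <<'E'
from m import *
rel([.4187,.111,.0715],11.7)
S=shot('scene','scene1.png'); shot('top','top1.png')
cv2.imwrite('pics/c3.png',cv2.resize(S[130:280,170:350,::-1],None,fx=4,fy=4,interpolation=cv2.INTER_CUBIC))
E
```

```text
t 3.2 pos [0.4195 0.1096 0.2748] yaw 11.9 z [-9.e-04 -9.e-04 -1.e+00] F [ 0.7 -0.6 -0.4] w 44.1 g 0.0 | shift [ 0.017 -0.003  2.033] turn 0.0023
```

View pics/c3.png

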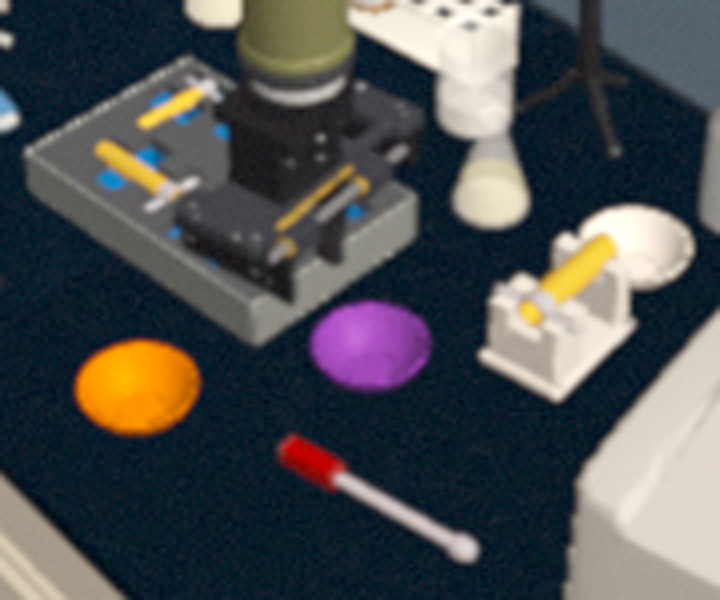

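Scene view from here: the borer is fully visible in the rest (crop 525,312 to 608,243) and the rod is clear under the gripper. Descending and gripping.

>>> play_rows:
  increments:
    - [[0.02,0,0.4,0,0,0,0],[0.02,0,0.8,0,0,0,0],[0.02,0,1.0,0,0,0,0]]
  squeeze: 45

```text
time: 3.6
position: [0.4187, 0.1087, 0.1728]
tool_rot: [-1.984, -2.434, 0.004]
ft_force: [-0.8, 0.2, -0.4]
grip_width: 0.501
grip_force: 0.0
```

>>> play_rows:
  increments:
    - [[0,0,0.4,0,0,0,0],[0,0,0.7,0,0,0,0],[0,0,0.9,0,0,0,0],[0,0,1.0,0,0,0,0],[0,0,1.0,0,0,0,0]]

```text
time: 4.1
position: [0.4193, 0.1097, 0.0743]
tool_rot: [-1.982, -2.435, 0.002]
ft_force: [-0.5, -0.1, 0.3]
grip_width: 0.499
grip_force: 0.0
```

>>> play_rows:
  increments:
    - [[0,0,0.02,0,0,0,0],[0,0,0.03,0,0,0,0],[0,0,0.03,0,0,0,-1],[0,0,0.03,0,0,0,-1],[0,0,0.03,0,0,0,-1],[0,0,0.03,0,0,0,-1],[0,0,0.03,0,0,0,-1],[0,0,0.03,0,0,0,-1]]

```text
time: 4.9
position: [0.4197, 0.1109, 0.0724]
tool_rot: [1.979, 2.439, -0.0]
ft_force: [-0.8, 0.3, 2.9]
grip_width: 0.2
grip_force: 45.0
```

>>> play_rows:
  increments:
    - [[0,0,0,0,0,0,-1],[0,0,0,0,0,0,-1]]

```text
time: 5.1
position: [0.4197, 0.1109, 0.0724]
tool_rot: [1.979, 2.439, -0.0]
ft_force: [-1.7, -0.1, 4.4]
grip_width: 0.2
grip_force: 45.0
```

```bash
python3 - <<'E'
from m import *
rel([.4187,.111,.0715],11.7)
S=cv2.imread('pics/scene1.png')[:,:,::-1].copy();T=cv2.imread('pics/top0.png')[:,:,::-1].copy()
ms=mask(S,'yel',(296,180,330,215)); mt=mask(T,'yel',(275,140,305,185))
a=np.array(axis(ms));b=np.array(axis(mt));print(a.round(1).tolist(),b.round(1).tolist())
fs=lambda a:a[np.argsort(a[:,1])]
for i,j in ((0,0),(1,1),(2,2)): print(two(fs(a)[i],fs(b)[j]))
E
```

```text
t 5.1 pos [0.4197 0.1109 0.0724] yaw 11.89 z [ 0.e+00 -2.e-04 -1.e+00] F [-1.7 -0.1  4.4] w 17.4 g 45.0 | shift [ 0.003 -0.01   0.009] turn 0.0021
[[312.5, 198.5], [323.0, 189.4], [300.2, 209.0]] [[289.7, 160.2], [287.3, 144.6], [293.1, 181.5]]
(array([0.73819908, 0.09893745, 0.06720195]), np.float64(0.0019682697547584223))
(array([0.68803471, 0.09272777, 0.06077397]), np.float64(0.005402931873761961))
(array([0.6219037 , 0.08164774, 0.06090812]), np.float64(0.005877720038535113))
```

>>> play_rows:
  increments:
    - [[0,0,-0.2,0,0,0,-1],[0,0,-0.5,0,0,0,-1],[0,0,-0.8,0,0,0,-1],[0,0,-1.0,0,0,0,-1]]
  squeeze: 60

```text
time: 5.5
position: [0.42, 0.1112, 0.1737]
tool_rot: [1.979, 2.439, 0.002]
ft_force: [-0.2, -0.5, -1.6]
grip_width: 0.201
grip_force: 60.0
```

>>> play_rows:
  increments:
    - [[0,0,0,0,0,-0.06,-1],[0,0,0,0,0,-0.14,-1],[0,0,0,0,0,-0.22,-1],[0,0,0,0,0,-0.3,-1],[0,0,0,0,0,-0.38,-1],[0,0,0,0,0,-0.46,-1],[0,0,0,0,0,-0.52,-1]]

```text
time: 6.2
position: [0.4192, 0.1108, 0.1717]
tool_rot: [-0.841, -3.026, 0.0]
ft_force: [0.0, 0.2, -0.7]
grip_width: 0.202
grip_force: 60.0
```

>>> play_rows:
  increments:
    - [[0,0,0,0,0,-0.08,-1],[0,0,0,0,0,-0.16,-1],[0,0,0,0,0,-0.24,-1],[0,0,0,0,0,-0.32,-1],[0,0,0,0,0,-0.4,-1],[0,0,0,0,0,-0.448,-1]]

```text
time: 6.8
position: [0.4192, 0.1108, 0.1717]
tool_rot: [0.253, -3.131, 0.0]
ft_force: [-0.6, -0.3, -0.4]
grip_width: 0.203
grip_force: 60.0
```

>>> play_rows:
  increments:
    - [[-0.06,-0.3,0.1,0,0,0,-1],[-0.115,-0.61,0.2,0,0,0,-1],[-0.115,-0.61,0.3,0,0,0,-1],[-0.115,-0.61,0.3,0,0,0,-1]]

```text
time: 7.2
position: [0.4392, 0.052, 0.1405]
tool_rot: [0.244, -3.128, -0.002]
ft_force: [-0.8, 0.5, -1.0]
grip_width: 0.196
grip_force: 60.0
```

```bash
python3 - <<'E'
from m import *
rel([.4405,.0524,.1284],99)
S=shot('scene','scene2.png'); T=shot('top','top2.png')
a=cv2.resize(S[170:280,220:350,::-1],None,fx=5.4,fy=5.4,interpolation=cv2.INTER_CUBIC)[:600]
b=cv2.resize(T[120:260,255:325,::-1],(300,600),interpolation=cv2.INTER_CUBIC)
h=594; cv2.imwrite('pics/c4.png',cv2.resize(np.hstack([cv2.resize(a,(700,592)),cv2.resize(b,(296,592))]),(800,475)))
E
```

```text
t 7.2 pos [0.4392 0.052  0.1405] yaw 98.92 z [-0.0038  0.001  -1.    ] F [-0.8  0.5 -1. ] w 17.0 g 60.0 | shift [-0.014  0.002  0.121] turn -0.0009
```

View pics/c4.png

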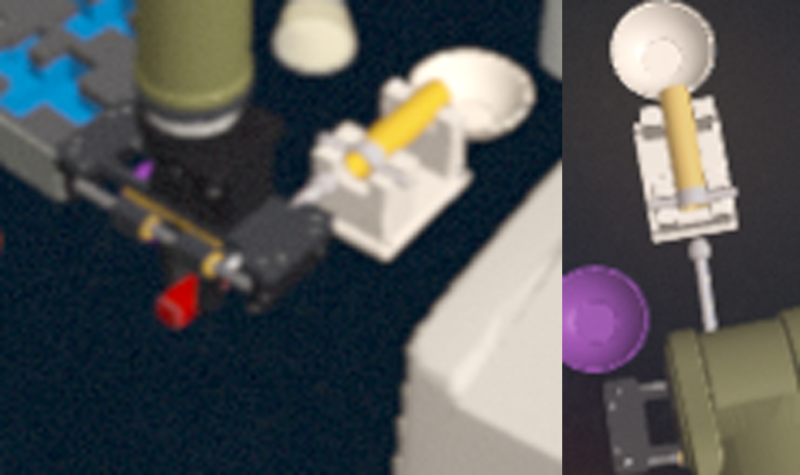

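The head is just before the T-handle end and in line in the top view (crop 700,245 against 690,200). Next, the offset in numbers.

```bash
cat > al.py <<'E'
from m import *
def run(tag,zc=None):
    s=ctrl.get_state(); zr=s['position'][2]-.0634
    T=shot('top','top_%s.png'%tag); S=shot('scene','scene_%s.png'%tag)
    h=cv2.cvtColor(T,cv2.COLOR_RGB2HSV).astype(int)
    m=np.zeros(T.shape[:2],np.uint8); m[177:199,280:300]=((h[...,2]>105)&(h[...,1]<70))[177:199,280:300]
    y=mask(T,'yel',(275,140,305,185))
    # row-wise centre lines
    def line(m,z):
        r=[(np.flatnonzero(m[i]).mean(),i) for i in range(m.shape[0]) if m[i].sum()>=3]
        P=onz('top',r,z)[:,:2]; k=np.polyfit(P[:,0],P[:,1],1); return k,P
    kb,Pb=line(y,.072); print('borer heading',np.degrees(np.arctan(kb[0])),'x',Pb[:,0].min(),Pb[:,0].max(),'y at .626',np.polyval(kb,.626))
    return T,S,m,kb,zr,line
E
python3 - <<'E'
from al import *
T,S,m,kb,zr,line=run('a')
h=cv2.cvtColor(T,cv2.COLOR_RGB2HSV)
for r in range(174,200,2): print(r,[int(v) for v in h[r,278:304,2]])
E
```

```text
borer heading 8.358137578012284 x 0.6235674423472242 0.7348165376754421 y at .626 0.08221982149766795
174 [86, 226, 242, 215, 231, 240, 241, 241, 242, 205, 163, 171, 197, 215, 224, 229, 230, 227, 224, 186, 229, 237, 229, 223, 221, 226]
176 [64, 205, 236, 189, 224, 241, 242, 244, 244, 235, 183, 151, 166, 182, 197, 206, 210, 210, 210, 185, 179, 184, 191, 199, 203, 205]
178 [56, 154, 219, 205, 201, 185, 163, 165, 175, 189, 166, 143, 159, 180, 197, 208, 212, 213, 211, 205, 200, 193, 185, 193, 213, 218]
180 [56, 80, 180, 203, 204, 202, 200, 198, 199, 197, 171, 145, 169, 186, 212, 221, 208, 197, 195, 189, 178, 227, 240, 240, 241, 242]
182 [54, 61, 172, 212, 168, 209, 238, 245, 244, 242, 243, 222, 223, 228, 237, 238, 237, 240, 241, 241, 209, 228, 228, 221, 220, 224]
184 [55, 55, 152, 229, 214, 235, 244, 243, 244, 237, 227, 236, 241, 241, 241, 236, 230, 228, 224, 219, 206, 165, 144, 145, 145, 140]
186 [54, 55, 83, 223, 234, 184, 134, 140, 145, 144, 145, 175, 170, 151, 144, 145, 144, 155, 171, 174, 185, 201, 204, 209, 216, 217]
188 [57, 54, 58, 153, 187, 179, 172, 172, 184, 201, 204, 208, 216, 217, 222, 231, 229, 219, 210, 206, 200, 189, 171, 133, 90, 70]
190 [55, 54, 53, 142, 216, 219, 209, 205, 201, 188, 171, 133, 90, 72, 69, 111, 152, 168, 147, 88, 54, 53, 52, 53, 54, 54]
192 [55, 57, 53, 54, 53, 53, 53, 52, 53, 52, 54, 54, 53, 56, 123, 165, 191, 205, 209, 174, 100, 53, 53, 52, 53, 53]
194 [52, 53, 53, 53, 53, 53, 55, 55, 55, 54, 55, 52, 55, 58, 121, 165, 188, 201, 204, 202, 137, 55, 54, 53, 52, 51]
196 [53, 54, 53, 53, 52, 53, 53, 53, 53, 55, 53, 55, 54, 52, 64, 105, 154, 193, 204, 141, 55, 52, 52, 53, 52, 52]
198 [54, 52, 52, 53, 53, 52, 53, 51, 53, 52, 53, 53, 52, 53, 50, 56, 137, 197, 211, 153, 58, 52, 53, 52, 54, 53]
```

```bash
cat >> al.py <<'E'
def rod(T,z,r0,r1,c0=285,c1=310):
    g=T.max(2).astype(float)-54; g[g<25]=0; g=np.minimum(g,120); P=[]
    for r in range(r0,r1):
        w=g[r,c0:c1]; P.append(((w*np.arange(c0,c1)).sum()/w.sum(),r,w.sum()/120))
    P=np.array(P); W=onz('top',P[:,:2],z); k=np.polyfit(W[:,0],W[:,1],1); return k,W,P
E
python3 - <<'E'
from al import *
T,S,m,kb,zr,line=run('b')
k,W,P=rod(T,zr,191,213); print(P.round(1).tolist()); 
print('rod heading',np.degrees(np.arctan(k[0])),'at .60:',np.polyval(k,.60),'borer at .60',np.polyval(kb,.60), 'head x',W[:3,0])
s=ctrl.get_state();print(zr,s['position'], yaw(s)-90)
M=Ro.from_rotvec(s['tool_rot']).as_matrix(); tip=s['position']-M[:,0]*.1575+M[:,2]*.0634; print('tip pred',tip,'px',proj('top',[tip]),proj('scene',[tip]))
h=cv2.cvtColor(S,cv2.COLOR_RGB2HSV)
for r in range(205,225): print(r,' '.join('%3d'%v for v in h[r,262:305,2]))
E
```

```text
borer heading 8.358137578012284 x 0.6235674423472242 0.7348165376754421 y at .626 0.08221982149766795
[[294.7, 191.0, 5.2], [294.9, 192.0, 5.9], [295.0, 193.0, 6.2], [295.1, 194.0, 6.1], [295.0, 195.0, 5.0], [295.3, 196.0, 3.8], [295.5, 197.0, 3.6], [295.5, 198.0, 3.5], [295.6, 199.0, 3.5], [295.9, 200.0, 3.7], [296.0, 201.0, 3.8], [296.2, 202.0, 3.9], [296.5, 203.0, 3.7], [296.5, 204.0, 3.6], [296.5, 205.0, 3.5], [296.6, 206.0, 3.5], [296.8, 207.0, 3.8], [297.0, 208.0, 3.9], [297.1, 209.0, 3.8], [297.4, 210.0, 3.5], [297.5, 211.0, 3.6], [297.5, 212.0, 3.5]]
rod heading 8.70633168934293 at .60: 0.07639775768957104 borer at .60 0.07839988423505836 head x [0.59217552 0.58918044 0.58618543]
0.07914710966379522 [0.44071729 0.05320705 0.14268788] 9.090763201999764
tip pred [0.59630425 0.07807558 0.07944183] px [[293.69433236 189.58955728]] [[296.32068066 208.78307001]]
205  40  40  40  41  38  39  41  46  39  43  42  42  37  40  44  38  36  40  40  40  37  39  40  40  37  38  36  41  39  65 141 205 234 243 244 241 232 209 200 210 214 211 213
206  42  34  42  44  43  41  43  38  40  42  46
[... 2596 characters left out ...]
 112 118  98  78  59  44  49  42  40  35  33  47  53  63  72  74  69  74  71  75  71  77  75  76  72  74  73  71  77  80  94  87  78  72 105 178 214 208 193 181 176 169 167
222  81 104 114 106  92  74  61  50  43  38  46  56  62  70  72  76  72  77  75  72  72  72  75  74  72  75  75  71  74  85 108 107  84  65 106 182 225 231 221 206 189 177 171
223  68  78  95 105 113 108  95  76  57  47  56  67  69  75  72  77  74  74  68  73  72  71  75  74  75  74  72  72  77  78  83  84  71  62  81 148 199 220 229 230 218 200 184
224  72  74  75  80  91 113 124 115  93  70  53  58  68  71  73  73  70  76  75  75  72  73  74  70  74  70  71  72  76  72  69  65  57  46  50  85 134 174 202 223 230 226 213
```

>>> play_rows:
  increments:
    - [[0,0.03,0.05,0,0,0.006,-1],[0,0.03,0.1,0,0,0.006,-1],[0,0.03,0.14,0,0,0.006,-1],[0,0.03,0.14,0,0,0.006,-1],[0,0.03,0.14,0,0,0.006,-1]]

```text
time: 8.0
position: [0.44, 0.0554, 0.128]
tool_rot: [0.232, -3.133, -0.0]
ft_force: [-0.6, 0.1, -1.3]
grip_width: 0.202
grip_force: 60.0
```

```bash
python3 - <<'E'
from al import *
T,S,m,kb,zr,line=run('c')
k,W,P=rod(T,zr,192,213)
print('rod heading',np.degrees(np.arctan(k[0])),'at .60:',np.polyval(k,.60),'borer at .60',np.polyval(kb,.60)); rel([0,0,0])
# brass edges vs T-handle: yellow bias check, rows profile
h=cv2.cvtColor(T,cv2.COLOR_RGB2HSV)
for r in (150,160,165): print(r,h[r,278:302,1].tolist(),h[r,278:302,2].tolist())
cv2.imwrite('pics/c5.png',cv2.resize(S[175:245,255:335,::-1],None,fx=8,fy=8,interpolation=cv2.INTER_CUBIC))
E
```

```text
borer heading 8.358137578012284 x 0.6235674423472242 0.7348165376754421 y at .626 0.08221982149766795
rod heading 7.838452687712592 at .60: 0.07638319814708569 borer at .60 0.07839988423505836
t 8.1 pos [0.4402 0.0553 0.1283] yaw 98.46 z [ 1.e-04 -0.e+00 -1.e+00] F [ 0.1  0.7 -0.3] w 17.4 g 60.0 | shift [4.436 0.1   1.282] turn None
150 [21, 21, 24, 21, 16, 71, 120, 127, 126, 122, 121, 115, 112, 115, 110, 31, 23, 22, 23, 23, 22, 30, 17, 21] [62, 61, 63, 61, 65, 86, 144, 173, 199, 217, 228, 233, 235, 236, 209, 225, 238, 240, 241, 241, 240, 168, 61, 62]
160 [26, 30, 34, 31, 32, 32, 29, 68, 118, 126, 126, 122, 119, 112, 112, 116, 76, 30, 22, 23, 22, 23, 23, 24] [206, 159, 144, 154, 169, 174, 183, 169, 162, 180, 205, 221, 231, 233, 234, 235, 230, 237, 241, 241, 241, 241, 241, 194]
165 [23, 22, 22, 22, 23, 22, 23, 23, 48, 124, 127, 126, 121, 118, 110, 112, 118, 77, 30, 22, 22, 22, 22, 22] [233, 240, 240, 240, 240, 240, 241, 241, 192, 161, 185, 207, 223, 232, 234, 234, 234, 223, 236, 241, 241, 241, 241, 241]
```

View pics/c5.png

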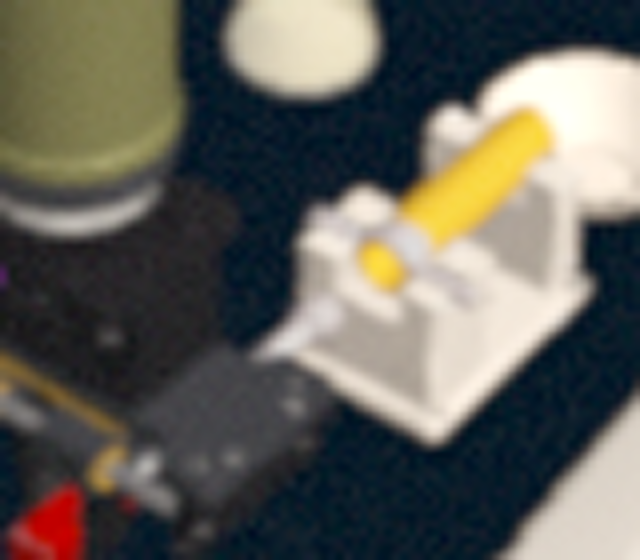

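The rod is in line in height and heading, about 2 mm to the right of the bore axis. I'll correct that and enter with a force check.

>>> play_rows:
  increments:
    - [[0,0.02,0,0,0,0,-1],[-0.1,0.02,0,0,0,0,-1],[-0.2,0.02,0,0,0,0,-1],[-0.25,0.02,0,0,0,0,-1],[-0.3,0.02,0,0,0,0,-1],[-0.35,0.02,0,0,0,0,-1]]

```text
time: 8.7
position: [0.4748, 0.0626, 0.128]
tool_rot: [0.232, -3.132, -0.0]
ft_force: [-0.6, -0.7, -0.2]
grip_width: 0.202
grip_force: 60.0
```

```bash
python3 - <<'E'
from al import *
T,S,m,kb,zr,line=run('d')
k,W,P=rod(T,zr,190,204)
print('rod heading',np.degrees(np.arctan(k[0])),'at .60:',np.polyval(k,.60),'borer at .60',np.polyval(kb,.60)); rel([0,0,0])
E
```

```text
borer heading 8.964920995495302 x 0.6449335675678565 0.7348165376754421 y at .626 0.08142872744156823
rod heading 38.3203316062439 at .60: 0.08758871640723498 borer at .60 0.07732704808208438
t 8.8 pos [0.475  0.0626 0.1281] yaw 98.46 z [-1.e-04  4.e-04 -1.e+00] F [-0.1  0.4 -1.7] w 17.6 g 60.0 | shift [4.79  0.079 1.281] turn None
```

>>> play_rows:
  increments:
    - [[-0.07,0,0,0,0,0,-1],[-0.14,0,0,0,0,0,-1],[-0.2,0,0,0,0,0,-1]]

```text
time: 9.1
position: [0.495, 0.0655, 0.1283]
tool_rot: [-0.232, 3.132, -0.0]
ft_force: [-0.8, -0.2, -0.8]
grip_width: 0.201
grip_force: 60.0
```

>>> play_rows:
  increments:
    - [[-0.1,0,0,0,0,0,-1],[-0.2,0,0,0,0,0,-1],[-0.3,0,0,0,0,0,-1]]

```text
time: 9.4
position: [0.5249, 0.0701, 0.1282]
tool_rot: [-0.232, 3.133, 0.0]
ft_force: [0.5, 0.0, -0.2]
grip_width: 0.203
grip_force: 60.0
```

```bash
python3 - <<'E'
from al import *
rel([0,0,0]); T=shot('top','top_e.png'); h=cv2.cvtColor(T,cv2.COLOR_RGB2HSV)
for r in range(176,200,2): print(r,' '.join('%3d'%v for v in h[r,282:304,2]))
E
```

```text
t 9.4 pos [0.5249 0.0701 0.1282] yaw 98.47 z [ 2.e-04  1.e-04 -1.e+00] F [ 0.5  0.  -0.2] w 17.6 g 60.0 | shift [5.295 0.08  1.281] turn None
176 224 241 242 244 244 224 170 150 167 184 199 199 194 186 151 123 105 100 103 104 106 109
178 195 177 163 172 179 188 154 130 143 133 107 100 102 104 106 109 110 111 113 114 117 117
180  96 141 175 149 135 112 100 103 107 107 110 112 113 115 116 117 119 120 121 122 123 123
182 110 109 114  96 100 109 114 114 116 117 118 119 121 122 122 123 123 125 127 127 127 128
184 117 119 120 120  99 108 119 121 122 123 123 125 126 126 128 128 130 129 130 130 131 132
186 122 124 124 126 123 110 120 126 127 128 128 130 130 131 131 132 132 133 133 134 134 135
188 127 127 129 129 130 111 102 124 132 133 132 133 134 134 135 135 134 135 136 137 137 138
190 128 128 126 128 129 133 109 108 129 135 135 135 136 137 137 137 138 139 138 140 141 142
192 128 128 127 128 128 127 136 111 120 135 138 138 139 140 140 141 141 143 143 143 144 144
194 119 129 128 129 127 127 126 124 101 121 138 142 142 142 143 143 145 145 147 146 143 141
196 108 124 127 128 127 129 127 129 152 129 137 144 145 145 145 143 141 136 130 124 121 121
198 104 114 125 127 128 127 127 127 128 111 116 136 139 132 124 121 120 122 120 117 119 120
```

>>> play_rows:
  increments:
    - [[-0.07,0,0,0,0,0,-1],[-0.14,0,0,0,0,0,-1],[-0.2,0,0,0,0,0,-1],[-0.24,0,0,0,0,0,-1],[-0.28,0,0,0,0,0,-1]]

```text
time: 9.95
position: [0.5475, 0.0736, 0.1265]
tool_rot: [0.232, -3.122, 0.002]
ft_force: [-11.8, -1.1, 2.3]
grip_width: 0.199
grip_force: 60.0
```

>>> play_rows:
  increments:
    - [[-0.05,0,0,0,0,0,-1],[-0.1,0,0,0,0,0,-1],[-0.15,0,0,0,0,0,-1],[-0.2,0,0,0,0,0,-1]]

```text
time: 10.35
position: [0.5669, 0.0769, 0.1264]
tool_rot: [0.233, -3.121, 0.002]
ft_force: [-12.4, -0.9, 1.9]
grip_width: 0.197
grip_force: 60.0
```

>>> play_rows:
  increments:
    - [[-0.04,0,0,0,0,0,-1],[-0.08,0,0,0,0,0,-1],[-0.12,0,0,0,0,0,-1],[-0.14,0,0,0,0,0,-1],[-0.14,0,0,0,0,0,-1]]

```text
time: 10.85
position: [0.586, 0.079, 0.1284]
tool_rot: [-0.231, 3.132, 0.0]
ft_force: [-0.6, 0.0, -1.0]
grip_width: 0.203
grip_force: 60.0
```

```bash
python3 - <<'E'
from al import *
rel([0,0,0]); S=shot('scene','scene_f.png');T=shot('top','top_f.png')
a=cv2.resize(S[160:240,280:350,::-1],(490,560),interpolation=cv2.INTER_CUBIC);b=cv2.resize(T[110:190,265:310,::-1],(300,560),interpolation=cv2.INTER_CUBIC)
cv2.imwrite('pics/c6.png',np.hstack([a,b]))
E
```

```text
t 10.85 pos [0.586  0.079  0.1284] yaw 98.45 z [ 1.1e-03  2.0e-04 -1.0e+00] F [-0.6  0.  -1. ] w 17.6 g 60.0 | shift [5.913 0.08  1.277] turn None
```

View pics/c6.png

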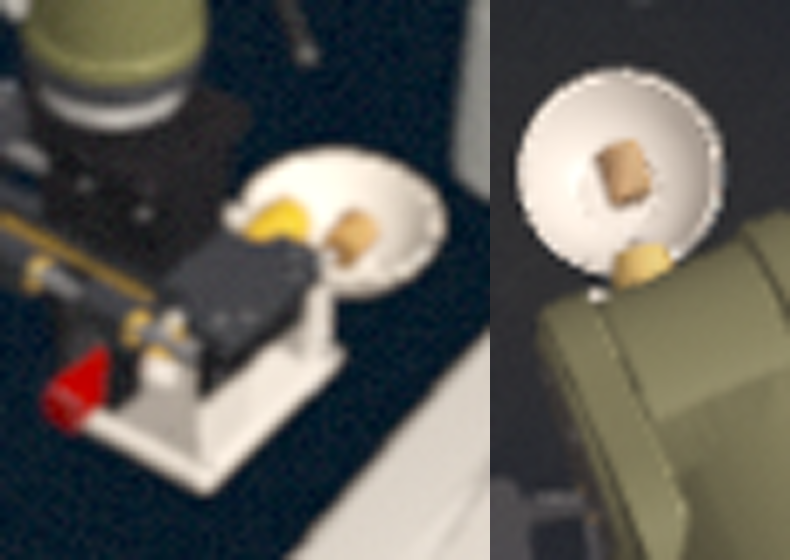

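The plug lies in the white dish (top crop 625,172) and the dish hasn't moved. Withdrawing the rod, then laying it back on the bench to regrip it at its balance point.

>>> play_rows:
  increments:
    - [[0.1,0,0,0,0,0,-1],[0.3,0,0,0,0,0,-1],[0.55,0,0,0,0,0,-1],[0.75,0,0,0,0,0,-1]]

```text
time: 11.35
position: [0.5089, 0.0677, 0.1278]
tool_rot: [0.232, -3.132, 0.001]
ft_force: [-0.3, 0.1, -0.2]
grip_width: 0.203
grip_force: 60.0
```

>>> play_rows:
  increments:
    - [[0.2,0,0,0,0,0,-1],[0.45,0,0,0,0,0,-1],[0.65,0,0,0,0,0,-1],[0.72,0,0,0,0,0,-1]]

```text
time: 11.75
position: [0.4372, 0.0566, 0.1277]
tool_rot: [0.231, -3.131, 0.004]
ft_force: [0.6, 0.3, -1.9]
grip_width: 0.2
grip_force: 60.0
```

>>> play_rows:
  increments:
    - [[0,0,-0.2,0,0,0,-1],[0,0.3,-0.4,0,0,0,-1],[0,0.55,-0.4,0,0,0,-1],[0,0.62,-0.4,0,0,0,-1]]

```text
time: 12.15
position: [0.4309, 0.1215, 0.1692]
tool_rot: [-0.237, 3.13, 0.001]
ft_force: [-0.4, -0.0, -1.4]
grip_width: 0.2
grip_force: 60.0
```

>>> play_rows:
  increments:
    - [[0,0,0,0,0,0.06,-1],[0,0,0,0,0,0.14,-1],[0,0,0,0,0,0.22,-1],[0,0,0,0,0,0.3,-1],[0,0,0,0,0,0.38,-1],[0,0,0,0,0,0.46,-1],[0,0,0,0,0,0.53,-1]]

```text
time: 12.85
position: [0.4307, 0.118, 0.1678]
tool_rot: [-1.063, -2.956, 0.001]
ft_force: [0.4, 0.3, -1.6]
grip_width: 0.202
grip_force: 60.0
```

>>> play_rows:
  increments:
    - [[0,0,0,0,0,0.08,-1],[0,0,0,0,0,0.16,-1],[0,0,0,0,0,0.24,-1],[0,0,0,0,0,0.32,-1],[0,0,0,0,0,0.4,-1],[0,0,0,0,0,0.48,-1],[0,0,0,0,0,0.52,-1]]

```text
time: 13.55
position: [0.4308, 0.118, 0.1678]
tool_rot: [-2.148, -2.292, 0.001]
ft_force: [0.6, -0.3, -0.8]
grip_width: 0.2
grip_force: 60.0
```

>>> play_rows:
  increments:
    - [[0,0,0.3,0,0,0,-1],[0,0,0.6,0,0,0,-1],[0,0,0.8,0,0,0,-1],[0,0,0.88,0,0,0,-1],[0,0,0.92,0,0,0,-1],[0,0,0.92,0,0,0,-1]]

```text
time: 14.15
position: [0.431, 0.1186, 0.0763]
tool_rot: [-2.143, -2.297, -0.0]
ft_force: [0.6, 0.1, -0.6]
grip_width: 0.198
grip_force: 60.0
```

```bash
python3 - <<'E'
from al import *
rel([.435,.1,.0724],4); shot('scene','scene_g.png');shot('top','top_g.png')
E
```

```text
t 14.15 pos [0.431  0.1186 0.0763] yaw 3.96 z [ 1.e-04  1.e-04 -1.e+00] F [ 0.6  0.1 -0.6] w 17.2 g 60.0 | shift [-0.189  0.027  0.039] turn -0.0005
```

>>> play_rows:
  increments:
    - [[0,0,0.01,0,0,0,-1],[0,0,0.02,0,0,0,-1],[0,0,0.03,0,0,0,-1],[0,0,0.035,0,0,0,-1],[0,0,0.04,0,0,0,-1],[0,0,0.04,0,0,0,-1]]

```text
time: 14.85
position: [0.4307, 0.1187, 0.0724]
tool_rot: [2.143, 2.297, -0.001]
ft_force: [-0.2, -1.3, 3.1]
grip_width: 0.201
grip_force: 60.0
```

>>> play_rows:
  increments:
    - [[0,0,0.005,0,0,0,-1],[0,0,0.005,0,0,0,-0.4],[0,0,0.005,0,0,0,-0.3],[0,0,0.005,0,0,0,-0.2],[0,0,0.005,0,0,0,-0.2]]
  squeeze: 10

```text
time: 15.35
position: [0.4306, 0.1187, 0.0716]
tool_rot: [-2.143, -2.297, 0.0]
ft_force: [1.0, 0.1, -0.9]
grip_width: 0.385
grip_force: 0.0
```

>>> play_rows:
  increments:
    - [[0,0,-0.3,0,0,0,-0.2],[0,0,-0.7,0,0,0,-0.2],[0,0,-1.0,0,0,0,-0.2]]

```text
time: 15.65
position: [0.4308, 0.1191, 0.1733]
tool_rot: [2.142, 2.297, 0.001]
ft_force: [1.1, -1.0, 0.0]
grip_width: 0.4
grip_force: 0.0
```

>>> play_rows:
  increments:
    - [[-0.4,0,-0.1,0,0,0,-0.2],[-0.72,0,-0.2,0,0,0,-0.2],[-0.72,0,-0.2,0,0,0,-0.2]]

```text
time: 15.95
position: [0.4367, 0.0424, 0.1929]
tool_rot: [2.149, 2.287, -0.0]
ft_force: [-0.2, 0.2, -0.3]
grip_width: 0.401
grip_force: 0.0
```

```bash
cat > tr.py <<'E'
from m import *
def rodpose(T,S):
    o=[]
    for n,im,rr,wr in (('top',T,(262,235,310,262),(280,232,345,262)),('scene',S,(225,215,275,262),(240,225,310,280))):
        a=np.array(axis(blob(mask(im,'red',rr)))); w=np.array(axis(blob(mask(im,'white',wr))))
        print(n,'red',onz(n,a,.012).round(4)[:,:2].tolist(),'white',onz(n,w,.01).round(4)[:,:2].tolist()); o.append((a,w))
    return o
def tray(n,im,roi):
    B=mask(im,'blue',roi); nn,l,s,c=cv2.connectedComponentsWithStats(B)
    for i in range(1,nn):
        if s[i,4]>40:
            print(n,s[i].tolist(),c[i].round(1)); 
    return B
E
python3 - <<'E'
from tr import *
rel([.435,.1,.0724],4); T=shot('top','top_h.png');S=shot('scene','scene_h.png')
o=rodpose(T,S)
print(two(o[1][0][0],o[0][0][0]))
a=cv2.resize(S[125:245,165:295,::-1],(520,480),interpolation=cv2.INTER_CUBIC);b=cv2.resize(T[235:262,262:345,::-1],(520,169),interpolation=cv2.INTER_CUBIC)
cv2.imwrite('pics/c7.png',np.vstack([a,b[:120]]))
tray('top',T,(130,160,240,245));tray('scene',S,(165,125,290,245))
E
```

```text
t 15.95 pos [0.4367 0.0424 0.1929] yaw 3.57 z [ 0.0027 -0.0025 -1.    ] F [-0.2  0.2 -0.3] w 34.9 g 0.0 | shift [0.579 0.016 1.204] turn -0.0048
top red [[0.4312, 0.1195], [0.4306, 0.145], [0.4319, 0.0927]] white [[0.4335, 0.0857], [0.4333, 0.0927], [0.4336, 0.0773]]
scene red [[0.4284, 0.1194], [0.4272, 0.1516], [0.4297, 0.0858]] white [[0.4363, 0.0183], [0.4314, 0.0932], [0.4403, -0.0435]]
(array([0.430424  , 0.12016973, 0.01008915]), np.float64(0.002175229713620524))
top [166, 174, 62, 23, 566] [196.1 184.9]
top [142, 187, 6, 9, 46] [144.9 190.9]
top [154, 186, 6, 10, 55] [156.5 190.1]
top [191, 201, 39, 29, 703] [208.1 214.2]
top [159, 206, 11, 8, 80] [163.6 209.6]
top [159, 221, 11, 9, 82] [163.9 225. ]
scene [223, 161, 28, 18, 170] [239.2 170.8]
scene [212, 179, 31, 20, 293] [228.6 189. ]
```

View pics/c7.png

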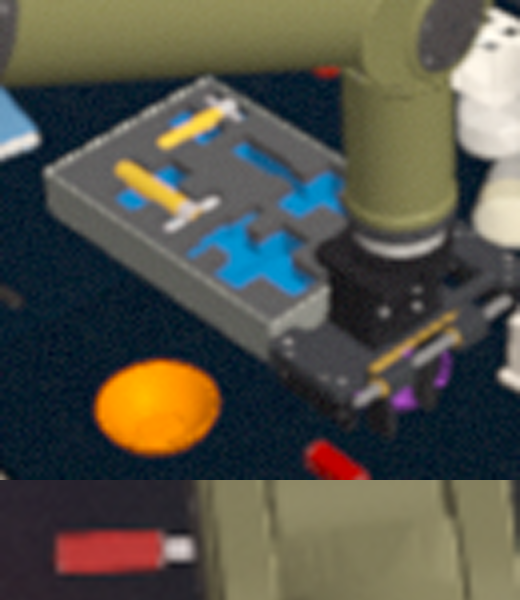

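The rod lies flat on the bench with its grip visible (crop 110,550), and the big borer's cut-out is clear in the scene view (250,255). The arm hides the end of the rod's cut-out. Now the tray pose from the blue outlines: the visible boundary is the foam-top edge in both views.

```bash
cat > tray.py <<'E'
from m import *
def go():
    T=cv2.imread('pics/top_h.png')[:,:,::-1].copy();S=cv2.imread('pics/scene_h.png')[:,:,::-1].copy()
    B=mask(T,'blue',(130,160,240,245)); rb=blob(B,1); bb=blob(B,0)
    sb=blob(mask(S,'blue',(165,125,290,245)),0)
    ct=[axis(x)[0] for x in (rb,bb)]
    print('borer cut two-view',two(axis(sb)[0],ct[1]))
    res={}
    for nm,m in (('rod',rb),('borer',bb)):
        big=cv2.resize(T,None,fx=6,fy=6,interpolation=cv2.INTER_CUBIC)
        mm=mask(big,'blue',(780,960,1440,1470)); mm=cv2.bitwise_and(mm,cv2.dilate(cv2.resize(m,None,fx=6,fy=6,interpolation=cv2.INTER_NEAREST),np.ones((13,13))))
        P=(np.argwhere(mm)[:,::-1]+.5)/6-.5; W=onz('top',P,.046)[:,:2]; c=W.mean(0)
        res[nm]=(c,W)
    W=res['rod'][1]; d=np.linalg.svd(W-W.mean(0),full_matrices=False)[2][0]; d=d*-np.sign(d[1])
    print('rod axis heading',np.degrees(np.arctan2(d[1],d[0])))
    c1,c2=res['rod'][0],res['borer'][0]; print('centroids',c1,c2)
    th=np.arctan2(d[1],d[0]) if False else None
    for h in (-86.5,-86,-85.5,-85):
        u=np.array([np.cos(np.radians(h)),np.sin(np.radians(h))]); v=np.array([-u[1],u[0]]) # u=tray -y, v=tray +x
        print(h)
        for nm,(c,W) in res.items():
            a=W@u;b=W@v; hi=np.histogram(a,np.arange(a.min(),a.max()+.001,.001)); wd=np.array([np.ptp(b[(a>=x)&(a<x+.001)])*1e3 if ((a>=x)&(a<x+.001)).any() else 0 for x in hi[1][:-1]])
            md=np.array([(b[(a>=x)&(a<x+.001)].max()+b[(a>=x)&(a<x+.001)].min())/2 for x in hi[1][:-1]])
            wide=hi[1][:-1][wd>(60 if nm=='rod' else 70)]
            print(nm,'a',a.min().round(4),a.max().round(4),'b0',np.median(md).round(4),'slope deg',np.degrees(np.polyfit(hi[1][5:-5],md[5:-4],1)[0]).round(2),'wide',wide.min().round(4),wide.max().round(4)); 
            if h==-86: print(wd[::4].round().astype(int).tolist())
E
python3 -c "
from tray import *
go()"
```

```text
borer cut two-view (array([0.52179331, 0.33716759, 0.03746865]), np.float64(0.0010436977590437648))
rod axis heading -84.96444364070318
centroids [0.61088048 0.37633976] [0.52101708 0.33579641]
-86.5
rod a -0.4329 -0.2425 b0 0.6327 slope deg 1.55 wide -0.3489 -0.3139
borer a -0.3576 -0.2386 b0 0.5407 slope deg 1.38 wide -0.3516 -0.2816
-86
rod a -0.4274 -0.2369 b0 0.6357 slope deg 1.08 wide -0.3434 -0.3084
[18, 21, 22, 22, 22, 22, 22, 22, 23, 21, 21, 22, 21, 22, 22, 17, 14, 13, 13, 13, 14, 67, 69, 69, 69, 69, 69, 68, 68, 68, 58, 15, 13, 14, 14, 13, 14, 13, 13, 13, 13, 16, 21, 22, 21, 21, 21, 20]
borer a -0.3528 -0.2339 b0 0.5433 slope deg 1.05 wide -0.3468 -0.2768
[27, 51, 84, 85, 83, 52, 32, 32, 32, 32, 59, 84, 84, 84, 84, 84, 84, 84, 84, 80, 33, 33, 33, 33, 33, 33, 32, 32, 32, 31]
-85.5
rod a -0.4219 -0.2313 b0 0.6387 slope deg 0.6 wide -0.3379 -0.3029
borer a -0.3479 -0.2292 b0 0.5459 slope deg 0.56 wide -0.3429 -0.2709
-85
rod a -0.4164 -0.2257 b0 0.6417 slope deg 0.13 wide -0.3334 -0.2974
borer a -0.3432 -0.2245 b0 0.5485 slope deg 0.21 wide -0.3382 -0.2662
```

>>> play_rows:
  increments:
    - [[0,0,0.4,0,0,0,-0.3],[0,0,0.8,0,0,0,-0.3],[0,0,1.0,0,0,0,-0.3]]
  squeeze: 40

```text
time: 16.35
position: [0.4333, 0.0483, 0.0886]
tool_rot: [-2.138, -2.297, 0.004]
ft_force: [-0.5, -0.4, -0.6]
grip_width: 0.352
grip_force: 0.0
```

>>> play_rows:
  increments:
    - [[0,0,0.1,0,0,0,-0.3],[0,0,0.18,0,0,0,-0.3],[0,0,0.2,0,0,0,-0.3],[0,0,0.2,0,0,0,-1],[0,0,0.2,0,0,0,-1],[0,0,0.2,0,0,0,-1],[0,0,0.2,0,0,0,-1],[0,0,0.2,0,0,0,-1]]

```text
time: 17.15
position: [0.4362, 0.0467, 0.0723]
tool_rot: [2.142, 2.296, 0.001]
ft_force: [-0.3, -1.1, 3.6]
grip_width: 0.1
grip_force: 40.0
```

>>> play_rows:
  increments:
    - [[0,0,0,0,0,0,-1],[0,0,-0.1,0,0,0,-1],[0,0,-0.3,0,0,0,-1],[0,0,-0.7,0,0,0,-1],[0,0,-1.0,0,0,0,-1],[0,0,-1.0,0,0,0,-1]]

```text
time: 17.75
position: [0.4382, 0.0472, 0.1758]
tool_rot: [2.139, 2.292, 0.007]
ft_force: [-0.1, -1.5, -0.2]
grip_width: 0.099
grip_force: 40.0
```

```bash
python3 - <<'E'
from tr import *
rel([.6119,.3688,.1716],5.1); T=shot('top','top_i.png');S=shot('scene','scene_i.png')
o=[]
for n,im,rr in (('top',T,(262,225,310,262)),('scene',S,(215,190,275,262))):
    a=np.array(axis(blob(mask(im,'red',rr)))); o.append(a); print(a.round(1).tolist())
f=lambda a:a[np.argsort(a[:,0])]
p=[two(f(o[1])[i],f(o[0])[i])[0] for i in (0,1,2)]; print(np.round(p,4))
E
```

```text
t 17.75 pos [0.4382 0.0472 0.1758] yaw 3.96 z [ 0.0079 -0.0012 -1.    ] F [-0.1 -1.5 -0.2] w 8.6 g 40.0 | shift [3.088 1.955 0.052] turn -0.0127
[[278.4, 243.9], [287.5, 243.6], [269.4, 244.2]]
[[215.0, 217.0], [214.5, 217.0], [215.5, 217.0]]
[[0.3956 0.1684 0.1114]
 [0.3903 0.1458 0.1332]
 [0.3851 0.1235 0.155 ]]
```

>>> play_rows:
  increments:
    - [[0.3,0.2,-0.1,0,0,0,-1],[0.77,0.495,-0.15,0,0,0,-1]]

```text
time: 18.05
position: [0.4764, 0.1197, 0.1849]
tool_rot: [2.149, 2.29, -0.006]
ft_force: [2.0, -0.6, -1.0]
grip_width: 0.097
grip_force: 40.0
```

>>> play_rows:
  increments:
    - [[0.4,0.25,0,0,0,0,-1],[0.77,0.495,0,0,0,0,-1]]

```text
time: 18.25
position: [0.5209, 0.2037, 0.1844]
tool_rot: [-2.142, -2.295, 0.003]
ft_force: [0.8, -1.0, -0.6]
grip_width: 0.098
grip_force: 40.0
```

>>> play_rows:
  increments:
    - [[0.4,0.25,0,0,0,0,-1],[0.77,0.495,0,0,0,0,-1]]

```text
time: 18.45
position: [0.5648, 0.2839, 0.1833]
tool_rot: [-2.141, -2.296, 0.006]
ft_force: [0.5, -0.0, 0.1]
grip_width: 0.097
grip_force: 40.0
```

>>> play_rows:
  increments:
    - [[0.3,0.2,0,0,0,-0.006,-1],[0.6,0.4,0.1,0,0,-0.012,-1],[0.77,0.495,0.3,0,0,-0.012,-1],[0.77,0.495,0.5,0,0,-0.012,-1],[0.77,0.495,0.5,0,0,-0.012,-1],[0.77,0.495,0.5,0,0,-0.012,-1]]

```text
time: 19.05
position: [0.6083, 0.362, 0.1342]
tool_rot: [-2.12, -2.316, 0.006]
ft_force: [0.4, -0.6, 0.2]
grip_width: 0.099
grip_force: 40.0
```

```bash
python3 - <<'E'
from tr import *
rel([.6119,.3688,.0876],5.1); T=shot('top','top_j.png');S=shot('scene','scene_j.png')
a=cv2.resize(S[115:215,195:295,::-1],(400,400),interpolation=cv2.INTER_CUBIC);b=cv2.resize(T[160:245,130:240,::-1],(400,309),interpolation=cv2.INTER_CUBIC)
b=cv2.copyMakeBorder(b,0,91,0,0,cv2.BORDER_CONSTANT); cv2.imwrite('pics/c8.png',np.hstack([a,b]))
s=ctrl.get_state(); zc=s['position'][2]-.0626
r=np.array(axis(blob(mask(T,'red',(130,160,210,215))))); print('red top',onz('top',r,zc).round(4).tolist(), r.round(1).tolist())
E
```

```text
t 19.05 pos [0.6083 0.362  0.1342] yaw 5.06 z [-0.0033 -0.0018 -1.    ] F [ 0.4 -0.6  0.2] w 8.6 g 40.0 | shift [0.065 0.043 0.466] turn -0.0005
red top [[0.599, 0.452, 0.0741], [0.6051, 0.4612, 0.0741], [0.5924, 0.4421, 0.0741]] [[168.9, 186.6], [166.0, 184.6], [172.0, 188.8]]
```

View pics/c8.png

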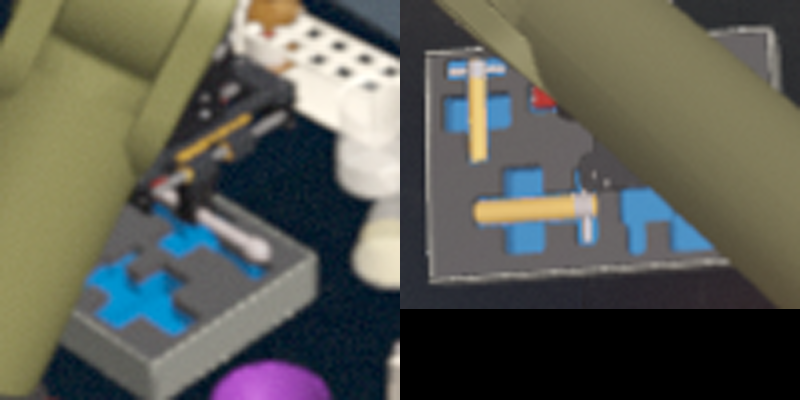

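>>> play_rows:
  increments:
    - [[0,0,0.1,0,0,0,-1],[0,0,0.1,0,0,0,-1]]

```text
time: 19.35
position: [0.609, 0.3618, 0.1255]
tool_rot: [2.122, 2.316, -0.002]
ft_force: [0.4, 0.7, -1.6]
grip_width: 0.101
grip_force: 40.0
```

```bash
cat > hd.py <<'E'
from tr import *
def head(tag,dz=.0626):
    S=shot('scene','scene_%s.png'%tag); s=ctrl.get_state(); M=Ro.from_rotvec(s['tool_rot']).as_matrix()
    tip=s['position']-M[:,0]*.085+M[:,2]*dz; h0=s['position']-M[:,0]*.067+M[:,2]*dz
    print('pred head px',proj('scene',[h0,tip]).round(1).tolist(),h0.round(4),tip.round(4))
    m=mask(S,'white',(235,150,275,195)); b=blob(m); a=np.array(axis(b)); print('white px',a.round(1).tolist(), b.sum())
    e=a[np.argmax(a[:,0])]; print('end on plane',onz('scene',[e],tip[2]).round(4),'pred',tip.round(4)); return S,a
E
python3 - <<'E'
from hd import *
rel([.6119,.3688,.0876],5.1); head('k')
E
```

```text
t 19.35 pos [0.609  0.3618 0.1255] yaw 5.01 z [-6.0e-04 -1.2e-03 -1.0e+00] F [ 0.4  0.7 -1.6] w 8.8 g 40.0 | shift [0.067 0.035 0.379] turn -0.001
pred head px [[257.1, 177.7], [260.8, 180.0]] [0.6149 0.2952 0.0632] [0.6165 0.2773 0.0632]
white px [[263.7, 188.5], [275.2, 181.6], [250.0, 196.7]] 181
end on plane [[0.6478 0.2383 0.0632]] pred [0.6165 0.2773 0.0632]
```

>>> play_rows:
  increments:
    - [[0.067,0.035,0,0,0,0,-1],[0.067,0.035,0,0,0,0,-1],[0.067,0.035,0,0,0,0,-1]]

```text
time: 19.7
position: [0.612, 0.3704, 0.1264]
tool_rot: [-2.121, -2.318, -0.001]
ft_force: [-0.2, 0.1, -1.0]
grip_width: 0.102
grip_force: 40.0
```

```bash
python3 - <<'E'
from hd import *
rel([.6119,.3688,.0876],5.1); S,a=head('l')
h=cv2.cvtColor(S,cv2.COLOR_RGB2HSV)
for r in range(163,186): print(r,' '.join('%3d'%v for v in h[r,236:268,2]),'|',''.join('B' if 98<h[r,c,0]<115 and h[r,c,1]>120 and h[r,c,2]>90 else '.' for c in range(236,268)))
E
```

```text
t 19.7 pos [0.612  0.3704 0.1264] yaw 5.08 z [ 2.e-04  4.e-04 -1.e+00] F [-0.2  0.1 -1. ] w 8.8 g 40.0 | shift [-0.016 -0.003  0.388] turn -0.0002
pred head px [[256.2, 176.1], [259.9, 178.4]] [0.618  0.3034 0.0638] [0.6196 0.2855 0.0638]
white px [[263.8, 188.3], [275.1, 181.4], [250.1, 196.8]] 185
end on plane [[0.648  0.239  0.0638]] pred [0.6196 0.2855 0.0638]
163 171 160  94  26  30  32  40  48  48  49  51  53  69  75  61  47  46  41  41  43  41  37  39  40  39  39  40  39  39  43  38  43 | ................................
164 193 184 119  48  32  31  44  50  45  46  51  69 101 117  97  72  53  44  43  38  39  39  39  37  46  35  47  38  41  41  41  43 | ................................
165 166 167 123  55  29  35  44  45  44  46  56  60  84 107 109 104  80  63  47  36  38  38  37  40  39  43  40  35  37  44  38  41 | ................................
166 112 118  92  45  29  31  45  48  51  48  44  49  64  90 101 107 111 102  81  53  44  37  40  42  36  37  44  45  37  42  44  44 | ................................
167 119  92  56  35  24  27  43  67  91  94  67  51  51  71  80  
[... 2407 characters left out ...]
..................BBBB..........
182  88  69  76  86  96  94  97  97  98  98  99  98 100  99 101  99  98  97 112 122 135 152 163 148 112  93  80  90  95 101 114 134 | ...................BBBBBB.......
183 130  93  72  75  79  87  94  97  99 100  99  98  97  96  96  97 101  99  98 107 126 151 166 158 132 108  98  97 104 122 148 161 | BB..................BBBBB.......
184 150 123 101  78  70  75  85  95 100  97  98  96  97 100  98 101  98 100  98  97 109 128 148 141 119 105 102 116 134 145 152 152 | BBB...................BB........
185 155 137 127 111  92  77  87  97  98 101  99  99  99  99  98  98 100  96  97  96 100 106 112 108  98 106 122 145 161 150 146 141 | BBBB............................
```

```bash
python3 - <<'E'
from h import *
u=np.array([.0872,-.9962]);v=np.array([.9962,.0872])
for a in (-.2257,-.2437):
  for b in (.6417-.011,.6417,.6417+.011): print(a,b,proj('scene',[[*(a*u+b*v),.046]]).round(1))
for a,b in ((-.3139+.02,.6417-.037),(-.3139+.02,.6417+.037),(-.3139-.02,.6417-.037)): print('well',proj('scene',[[*(a*u+b*v),.046]]).round(1))
E
python3 - <<'E'
import cv2
S=cv2.imread('pics/scene_l.png'); cv2.imwrite('pics/c9.png',cv2.resize(S[150:200,215:275],None,fx=10,fy=10,interpolation=cv2.INTER_CUBIC))
h=cv2.cvtColor(S,cv2.COLOR_BGR2HSV)
for r in range(172,190): print(r,''.join('B' if 98<h[r,c,0]<115 and h[r,c,1]>120 and h[r,c,2]>90 else '.' for c in range(205,270)))
E
```

```text
-0.2257 0.6307 [[258.7 184.4]]
-0.2257 0.6417 [[260.9 183. ]]
-0.2257 0.6527000000000001 [[263.1 181.5]]
-0.2437 0.6307 [[255.  182.1]]
-0.2437 0.6417 [[257.2 180.6]]
-0.2437 0.6527000000000001 [[259.4 179.2]]
well [[239.5 179.2]]
well [[254.6 169.6]]
well [[231.7 174.2]]
172 .................................BBBBBBBB........................
173 ................................BBBBBBBBBBB......................
174 ...............................BBBBBBBBBBBBB.....................
175 ..............................BBBBBBBBBBBBBBB....................
176 ..............................BBBBBBBBBBBBBBBB...................
177 ...............................BBBBBBBB....BBBB..................
178 .................................BBBB........BBB.................
179 .....................BB........................BBB...............
180 ...................BBBB.........................BBB..............
181 ................BBBBBB...........................BBBB............
182 ..............BBBBBBBB............................BBBBBB.........
183 .............BBBBBBBBB......BBBBB..................BBBBB.........
184 .............BBBBBBBBBB....BBBBBBB...................BB..........
185 .............BBBBBBBBBBBBBBBBBBBBBB..............................
186 ..............BBBBBBBBBBBBBBBBBBBBB..............................
187 ...............BBBBB.BBBBBBBBBBBBB...............................
188 .................BBBBBBBBBBBBBBBB................................
189 .................BBBBBBBBBBBBBBBB................................
```

Head and cut-out agree between kinematics and camera to about 1 px, so I'm lowering the rod into its cut-out.

>>> play_rows:
  increments:
    - [[-0.013,0,0.04,0,0,0,-1],[-0.013,0,0.1,0,0,0,-1],[-0.013,0,0.16,0,0,0,-1],[-0.013,0,0.22,0,0,0,-1],[-0.013,0,0.27,0,0,0,-1],[-0.013,0,0.32,0,0,0,-1],[-0.013,0,0.34,0,0,0,-1],[-0.013,0,0.34,0,0,0,-1]]

```text
time: 20.55
position: [0.612, 0.3684, 0.0917]
tool_rot: [-2.121, -2.317, 0.001]
ft_force: [-0.5, -0.4, -1.3]
grip_width: 0.102
grip_force: 40.0
```

>>> play_rows:
  increments:
    - [[0,0,0.01,0,0,0,-1],[0,0,0.02,0,0,0,-1],[0,0,0.03,0,0,0,-1],[0,0,0.04,0,0,0,-1],[0,0,0.04,0,0,0,-1]]

```text
time: 21.05
position: [0.6123, 0.3685, 0.0885]
tool_rot: [2.121, 2.317, 0.0]
ft_force: [-0.7, -0.3, 0.8]
grip_width: 0.097
grip_force: 40.0
```

```bash
python3 - <<'E'
from hd import *
rel([.6119,.3688,.0876],5.1)
E
```

```text
t 21.05 pos [0.6123 0.3685 0.0885] yaw 5.04 z [ 3.e-04 -0.e+00 -1.e+00] F [-0.7 -0.3  0.8] w 8.4 g 40.0 | shift [ 0.003 -0.004  0.009] turn -0.0007
```

>>> play_rows:
  increments:
    - [[0,0,0.005,0,0,0,-1],[0,0,0.01,0,0,0,-1],[0,0,0.012,0,0,0,-1]]

```text
time: 21.35
position: [0.6123, 0.3685, 0.0884]
tool_rot: [2.121, 2.317, 0.0]
ft_force: [-2.5, -2.9, 8.4]
grip_width: 0.099
grip_force: 40.0
```

```bash
python3 - <<'E'
from hd import *
rel([.6119,.3688,.0876],5.1)
E
```

```text
t 21.35 pos [0.6123 0.3685 0.0884] yaw 5.04 z [ 6.e-04 -4.e-04 -1.e+00] F [-2.5 -2.9  8.4] w 8.6 g 40.0 | shift [ 0.003 -0.004  0.008] turn -0.0006
```

>>> play_rows:
  increments:
    - [[0,0,-0.008,0,0,0,-1],[0,0,-0.008,0,0,0,-0.7],[0,0,-0.008,0,0,0,-0.6],[0,0,-0.008,0,0,0,-0.5],[0,0,-0.008,0,0,0,-0.5]]
  squeeze: 10

```text
time: 21.85
position: [0.6121, 0.3684, 0.0874]
tool_rot: [-2.121, -2.317, 0.001]
ft_force: [0.4, -0.7, -0.1]
grip_width: 0.234
grip_force: 0.0
```

>>> play_rows:
  increments:
    - [[0,0,-0.1,0,0,0,-0.5],[0,0,-0.3,0,0,0,-0.5],[0,0,-0.7,0,0,0,-0.5],[0,0,-1.0,0,0,0,-0.5]]

```text
time: 22.25
position: [0.6126, 0.3692, 0.1918]
tool_rot: [2.121, 2.317, 0.005]
ft_force: [0.4, -0.4, 0.9]
grip_width: 0.254
grip_force: 0.0
```

>>> play_rows:
  increments:
    - [[-0.2,0,-0.2,0,0,0,0],[-0.6,0.1,-0.25,0,0,0,0],[-0.94,0.143,-0.25,0,0,0,0]]

```text
time: 22.55
position: [0.6361, 0.2759, 0.217]
tool_rot: [2.118, 2.316, 0.008]
ft_force: [0.2, -0.5, 0.9]
grip_width: 0.435
grip_force: 0.0
```

>>> play_rows:
  increments:
    - [[-0.4,0.06,0,0,0,0,0.3],[-0.94,0.143,0,0,0,0,0.3]]

```text
time: 22.75
position: [0.6559, 0.1893, 0.2155]
tool_rot: [2.117, 2.32, 0.005]
ft_force: [0.7, 0.1, 1.0]
grip_width: 0.587
grip_force: 0.0
```

>>> play_rows:
  increments:
    - [[-0.4,0.06,0,0,0,0,0.3],[-0.94,0.143,0,0,0,0,0.3],[-0.94,0.143,0,0,0,0,0.3]]

```text
time: 23.05
position: [0.6816, 0.0855, 0.2143]
tool_rot: [2.131, 2.3, -0.004]
ft_force: [-0.4, -1.1, -0.8]
grip_width: 0.646
grip_force: 0.0
```

>>> play_rows:
  increments:
    - [[0,0,0,0,0,-0.08,0.3],[0,0,0,0,0,-0.17,0.3],[0,0,0,0,0,-0.26,0.3],[0,0,0,0,0,-0.35,0.3],[0,0,0,0,0,-0.44,0.3],[0,0,0,0,0,-0.52,0.3]]

```text
time: 23.65
position: [0.679, 0.0962, 0.2149]
tool_rot: [1.018, 2.97, 0.001]
ft_force: [-1.3, 0.3, 0.5]
grip_width: 0.653
grip_force: 0.0
```

>>> play_rows:
  increments:
    - [[0,0,0,0,0,-0.09,0.3],[0,0,0,0,0,-0.18,0.3],[0,0,0,0,0,-0.27,0.3],[0,0,0,0,0,-0.36,0.3],[0,0,0,0,0,-0.45,0.3],[0,0,0,0,0,-0.518,0.3],[0,0,0,0,0,-0.518,0.3]]

```text
time: 24.35
position: [0.679, 0.096, 0.2144]
tool_rot: [-0.232, 3.131, 0.0]
ft_force: [-0.2, 0.2, -0.9]
grip_width: 0.653
grip_force: 0.0
```

```bash
python3 - <<'E'
from hd import *
rel([.6792,.0915,.116],98.4); T=shot('top','top_m.png');S=shot('scene','scene_m.png')
# rod in the tray: scene head & top/scene red+white vs home
for n,im,roi in (('top',T,(130,160,240,245)),('scene',S,(190,130,270,200))):
    r=blob(mask(im,'red',roi)); print(n,'red',onz(n,np.array(axis(r)),.03).round(4)[:,:2].tolist(),r.sum())
u=np.array([.0872,-.9962]);v=np.array([.9962,.0872]);h=np.array([.6119,.3688]); print('home grip',h-.0725*u,'ends',h-.1*u,h-.045*u)
a=cv2.resize(S[125:215,190:290,::-1],(440,396),interpolation=cv2.INTER_CUBIC);b=cv2.resize(T[165:215,140:240,::-1],(360,180),interpolation=cv2.INTER_CUBIC)
b=cv2.copyMakeBorder(b,0,216,0,0,cv2.BORDER_CONSTANT); cv2.imwrite('pics/c10.png',np.hstack([a,b]))
y=axis(mask(S,'yel',(290,180,335,215)))[0]; print('borer yel scene centroid',y,mask(S,'yel',(290,180,335,215)).sum())
E
```

```text
t 24.35 pos [0.679  0.096  0.2144] yaw 98.46 z [ 1.6e-03  4.0e-04 -1.0e+00] F [-0.2  0.2 -0.9] w 56.8 g 0.0 | shift [ 0.006 -0.045  0.984] turn 0.0007
top red [[0.6059, 0.4413], [0.6078, 0.4157], [0.604, 0.4664]] 81Traceback (most recent call last):
  File "<stdin>", line 5, in <module>
  File "m.py", line 8, in blob
    n,l,s,c=cv2.connectedComponentsWithStats(m); i=1+np.argsort(-s[1:,4])[k]; return (l==i).astype(np.uint8)
                                                     ~~~~~~~~~~~~~~~~~~~~^^^
IndexError: index 0 is out of bounds for axis 0 with size 0
```

The rod is home: its red grip is measured at (0.606, 0.441) against (0.606, 0.441) expected. Now grasping the borer.

>>> play_rows:
  increments:
    - [[0,-0.045,0.1,0,0,0,0.3],[0,-0.045,0.4,0,0,0,0.3],[0,-0.045,0.65,0,0,0,0.3],[0,-0.045,0.8,0,0,0,0.3],[0,-0.045,0.9,0,0,0,0.3],[0,-0.045,0.97,0,0,0,0.3],[0,-0.045,0.985,0,0,0,0.3]]
  squeeze: 35

```text
time: 25.15
position: [0.6793, 0.0915, 0.114]
tool_rot: [0.232, -3.133, -0.0]
ft_force: [0.8, 0.7, 0.5]
grip_width: 0.652
grip_force: 0.0
```

>>> play_rows:
  increments:
    - [[0,0,0,0,0,0,0.3],[0,0,0,0,0,0,-0.1],[0,0,0,0,0,0,-0.4],[0,0,0,0,0,0,-1],[0,0,0,0,0,0,-1],[0,0,0,0,0,0,-1],[0,0,0,0,0,0,-1]]

```text
time: 25.85
position: [0.6793, 0.0912, 0.1145]
tool_rot: [-0.232, 3.133, -0.001]
ft_force: [-0.5, -1.4, 1.7]
grip_width: 0.318
grip_force: 34.7
```

```bash
python3 - <<'E'
from hd import *
rel([.6792,.0915,.116],98.4); print(ctrl.get_state()['torque'])
E
```

```text
t 25.85 pos [0.6793 0.0912 0.1145] yaw 98.47 z [ 1.e-04 -6.e-04 -1.e+00] F [-0.5 -1.4  1.7] w 27.7 g 34.7 | shift [ 0.001  0.003 -0.015] turn 0.0008
[0.00582422 0.02930905 0.11848691]
```

>>> play_rows:
  increments:
    - [[0,0,-0.03,0,0,0,-1],[0,0,-0.1,0,0,0,-1],[0,0,-0.2,0,0,0,-1],[0,0,-0.4,0,0,0,-1],[0,0,-0.7,0,0,0,-1],[0,0,-1.0,0,0,0,-1],[0,0,-1.0,0,0,0,-1]]
  squeeze: 45

```text
time: 26.55
position: [0.6814, 0.0931, 0.2211]
tool_rot: [-0.231, 3.124, 0.002]
ft_force: [0.2, -0.2, -1.4]
grip_width: 0.314
grip_force: 44.6
```

>>> play_rows:
  increments:
    - [[0,0,0,0,0,0.06,-1],[0,0,0,0,0,0.14,-1],[0,0,0,0,0,0.22,-1],[0,0,0,0,0,0.3,-1],[0,0,0,0,0,0.38,-1],[0,0,0,0,0,0.46,-1],[0,0,0,0,0,0.52,-1],[0,0,0,0,0,0.52,-1]]

```text
time: 27.35
position: [0.6791, 0.0917, 0.2146]
tool_rot: [1.031, 2.967, -0.001]
ft_force: [0.1, -0.3, -1.5]
grip_width: 0.31
grip_force: 44.6
```

>>> play_rows:
  increments:
    - [[0,0,0,0,0,0.06,-1],[0,0,0,0,0,0.14,-1],[0,0,0,0,0,0.22,-1],[0,0,0,0,0,0.3,-1],[0,0,0,0,0,0.38,-1],[0,0,0,0,0,0.46,-1],[0,0,0,0,0,0.518,-1],[0,0,0,0,0,0.518,-1]]

```text
time: 28.15
position: [0.6791, 0.0916, 0.2144]
tool_rot: [2.119, 2.319, -0.0]
ft_force: [-0.4, 0.6, -2.4]
grip_width: 0.313
grip_force: 44.6
```

```bash
python3 - <<'E'
from hd import *
rel([.5217,.3306,.2],5.0)
T=shot('top','top_n.png');S=shot('scene','scene_n.png')
u=mask(S,'yel',(270,120,360,215)); print(u.sum())
E
```

```text
t 28.15 pos [0.6791 0.0916 0.2144] yaw 5.18 z [-1.e-04 -3.e-04 -1.e+00] F [-0.4  0.6 -2.4] w 27.2 g 44.6 | shift [ 2.522 -1.352  0.143] turn 0.002
609
```

>>> play_rows:
  increments:
    - [[0.25,-0.14,0,0,0,0,-1],[0.55,-0.3,0,0,0,0,-1],[0.84,-0.45,0,0,0,0,-1],[0.84,-0.45,0,0,0,0,-1]]

```text
time: 28.65
position: [0.6235, 0.178, 0.215]
tool_rot: [-2.105, -2.327, -0.003]
ft_force: [0.4, 0.6, -1.6]
grip_width: 0.312
grip_force: 44.6
```

>>> play_rows:
  increments:
    - [[0.3,-0.15,0,0,0,0,-1],[0.6,-0.3,0,0,0,0,-1],[0.84,-0.45,0,0,0,0,-1],[0.84,-0.45,0,0,0,0,-1]]

```text
time: 29.05
position: [0.5713, 0.2562, 0.2149]
tool_rot: [-2.107, -2.326, -0.002]
ft_force: [0.0, 1.0, -1.0]
grip_width: 0.317
grip_force: 44.6
```

>>> play_rows:
  increments:
    - [[0.3,-0.15,0.2,0,0,0,-1],[0.6,-0.3,0.4,0,0,0,-1],[0.84,-0.45,0.6,0,0,0,-1],[0.84,-0.45,0.8,0,0,0,-1],[0.84,-0.45,0.83,0,0,0,-1],[0.84,-0.45,0.83,0,0,0,-1],[0.84,-0.45,0.83,0,0,0,-1]]

```text
time: 29.75
position: [0.5242, 0.3297, 0.1322]
tool_rot: [2.123, 2.315, 0.002]
ft_force: [0.2, 0.3, -1.2]
grip_width: 0.312
grip_force: 44.6
```

```bash
python3 - <<'E'
from hd import *
rel([.5217,.3306,.0835],5.0)
S=shot('scene','scene_o.png');T=shot('top','top_o.png'); s=ctrl.get_state(); p=s['position']; zc=p[2]-.0835+.034
u=np.array([.0872,-.9962]);M=Ro.from_rotvec(s['tool_rot']).as_matrix(); d=-M[:,0]
print('pred edge px',proj('scene',[[*(p+d*.055)[:2],zc]]).round(1),'tail',proj('scene',[[*(p-d*.055)[:2],zc]]).round(1),'T',proj('scene',[[*(p-d*.047)[:2],zc]]).round(1))
m=mask(S,'yel',(205,165,265,225)); b=blob(m); print(np.array(axis(b)).round(1).tolist(),b.sum())
h=cv2.cvtColor(S,cv2.COLOR_RGB2HSV)
for r in range(172,214): print(r,''.join('Y' if m[r,c] else 'B' if 98<h[r,c,0]<115 and h[r,c,1]>120 and h[r,c,2]>90 else 'w' if h[r,c,2]>150 else '.' for c in range(200,265)))
E
```

```text
t 29.75 pos [0.5242 0.3297 0.1322] yaw 4.95 z [ 1.5e-03  3.0e-04 -1.0e+00] F [ 0.2  0.3 -1.2] w 27.2 g 44.6 | shift [ 0.011 -0.025  0.487] turn -0.0005
pred edge px [[241.1 186.8]] tail [[218.9 172.4]] T [[220.5 173.4]]
[[236.0, 183.0], [227.6, 176.8], [244.3, 189.1]] 159
172 .....YYYYYY............YYY.............wwBBBBBBBBBB..............
173 .....YYYYY..............Y.............wwwwBBBBBBBB...............
174 .....YYYYY.............YYYY...........wwwwwBBBBBBB...............
175 .....YYYYY..............wYY...........wwwwwwwBBBBB...............
176 .....YYYY...........Y...wwY..YYYYY...BBBwwwwwwBBBBB..............
177 .....YYYY.................Y.YYYYYYYY.BBBBw......BBBB.............
178 .....YYYY...........ww......YYYYYYYYY.BBB.........BBB............
179 .....YY.....................YYYYYYYYYY..............BBB..........
180 .....Y..w...................YYYYYYYYYYYY.............BBBB........
181 .....Y.www...........BBB....YYYYYYYYYYYYYY............BBBBBB.....
182 .....Y..w..........BBBBB....YYYYYYYYYYYYYYY.............BBBBB....
183 .....Y............BBBBBB.....YYYYYYYYYYYYYYY.........
[... 1412 characters left out ...]

204 ....................................ww...........................
205 ..................................ww.............................
206 .................................ww........................wwwwww
207 .......................................................wwwwwwwwww
208 .....................................................wwwwwwwwwwww
209 ....................................................wwwwwwwwwwwww
210 ...................................................wwwwwwwwwwwwww
211 ..................................................wwwwwwwwwwwwwww
212 .................................................wwwwwwwwwwwwwwww
213 .................................................wwwwwwwwwwwwwwww
```

The cutting end appears where kinematics predicts (241,187). Lowering the borer.

>>> play_rows:
  increments:
    - [[0.01,-0.025,0,0,0,0,-1],[0.01,-0.025,0.06,0,0,0,-1],[0.01,-0.025,0.12,0,0,0,-1],[0.01,-0.025,0.18,0,0,0,-1],[0.01,-0.025,0.24,0,0,0,-1],[0.01,-0.025,0.28,0,0,0,-1],[0.01,-0.025,0.3,0,0,0,-1],[0.01,-0.025,0.3,0,0,0,-1]]

```text
time: 30.65
position: [0.5199, 0.3312, 0.1008]
tool_rot: [-2.121, -2.317, 0.001]
ft_force: [-0.1, 0.4, -2.1]
grip_width: 0.316
grip_force: 44.6
```

>>> play_rows:
  increments:
    - [[0,0,0.04,0,0,0,-1],[0,0,0.08,0,0,0,-1],[0,0,0.12,0,0,0,-1],[0,0,0.14,0,0,0,-1],[0,0,0.14,0,0,0,-1]]

```text
time: 31.15
position: [0.5199, 0.3314, 0.0869]
tool_rot: [-2.121, -2.317, 0.0]
ft_force: [-0.2, 0.4, -2.4]
grip_width: 0.313
grip_force: 44.6
```

```bash
python3 - <<'E'
from hd import *
rel([.5217,.3306,.0835],5.0)
E
```

```text
t 31.15 pos [0.5199 0.3314 0.0869] yaw 5.05 z [-4.e-04  0.e+00 -1.e+00] F [-0.2  0.4 -2.4] w 27.2 g 44.6 | shift [-0.009  0.017  0.034] turn 0.0006
```

>>> play_rows:
  increments:
    - [[0,0.01,0.01,0,0,0,-1],[0,0.01,0.02,0,0,0,-1],[0,0.01,0.026,0,0,0,-1],[0,0.01,0.026,0,0,0,-1]]

```text
time: 31.55
position: [0.5212, 0.3315, 0.0847]
tool_rot: [2.121, 2.317, 0.001]
ft_force: [0.4, 1.2, -1.7]
grip_width: 0.31
grip_force: 44.6
```

>>> play_rows:
  increments:
    - [[0,0,0.005,0,0,0,-1],[0,0,0.01,0,0,0,-1],[0,0,0.01,0,0,0,-1]]

```text
time: 31.85
position: [0.5211, 0.3315, 0.0836]
tool_rot: [-2.121, -2.317, -0.0]
ft_force: [0.0, 0.9, -1.9]
grip_width: 0.312
grip_force: 44.6
```

```bash
python3 - <<'E'
from hd import *
rel([.5217,.3306,.0835],5.0)
E
```

```text
t 31.85 pos [0.5211 0.3315 0.0836] yaw 5.05 z [ 0.e+00  1.e-04 -1.e+00] F [ 0.   0.9 -1.9] w 27.1 g 44.6 | shift [-0.009  0.006  0.001] turn 0.0005
```

>>> play_rows:
  increments:
    - [[0,0,0.005,0,0,0,-1],[0,0,0.005,0,0,0,-1],[0,0,0.01,0,0,0,-1],[0,0,0.01,0,0,0,-1]]

```text
time: 32.25
position: [0.5211, 0.3316, 0.0834]
tool_rot: [2.121, 2.317, -0.0]
ft_force: [-1.0, -0.7, 5.5]
grip_width: 0.311
grip_force: 44.6
```

```bash
python3 - <<'E'
from hd import *
rel([.5217,.3306,.0835],5.0)
E
```

```text
t 32.25 pos [0.5211 0.3316 0.0834] yaw 5.05 z [ 3.e-04 -3.e-04 -1.e+00] F [-1.  -0.7  5.5] w 27.0 g 44.6 | shift [-0.01   0.005 -0.001] turn 0.0006
```

On the floor (force rises at the expected height). Releasing and lifting.

>>> play_rows:
  increments:
    - [[0,0,-0.005,0,0,0,-1],[0,0,-0.005,0,0,0,-0.25],[0,0,-0.005,0,0,0,-0.15],[0,0,-0.005,0,0,0,-0.08],[0,0,-0.005,0,0,0,-0.08],[0,0,-0.005,0,0,0,-0.08]]
  squeeze: 10

```text
time: 32.85
position: [0.5211, 0.3313, 0.083]
tool_rot: [-2.122, -2.317, 0.0]
ft_force: [0.4, 0.2, -0.8]
grip_width: 0.459
grip_force: 0.0
```

>>> play_rows:
  increments:
    - [[0,0,-0.1,0,0,0,-0.08],[0,0,-0.3,0,0,0,-0.08],[0,0,-0.6,0,0,0,-0.08],[0,0,-1.0,0,0,0,-0.08]]

```text
time: 33.25
position: [0.5203, 0.3308, 0.1834]
tool_rot: [-2.12, -2.317, 0.004]
ft_force: [1.3, -0.1, 0.3]
grip_width: 0.459
grip_force: 0.0
```

>>> play_rows:
  increments:
    - [[-0.4,0,-0.4,0,0,0,0],[-0.8,0,-0.7,0,0,0,0],[-1.0,0,-0.9,0,0,0,0]]

```text
time: 33.55
position: [0.5306, 0.2295, 0.2759]
tool_rot: [2.121, 2.313, 0.002]
ft_force: [1.3, 0.6, -0.3]
grip_width: 0.495
grip_force: 0.0
```

>>> play_rows:
  increments:
    - [[-0.4,0,0,0,0,0,0],[-0.8,0,0,0,0,0,0],[-1.0,0,0,0,0,0,0]]

```text
time: 33.85
position: [0.5393, 0.128, 0.2741]
tool_rot: [2.125, 2.31, -0.002]
ft_force: [0.1, 0.4, -0.1]
grip_width: 0.498
grip_force: 0.0
```

>>> play_rows:
  increments:
    - [[-0.4,0,0,0,0,0,0],[-0.8,0,0,0,0,0,0],[-0.8,0,0,0,0,0,0],[-0.8,0,0,0,0,0,0]]

```text
time: 34.25
position: [0.5458, 0.0516, 0.2738]
tool_rot: [2.124, 2.314, 0.0]
ft_force: [0.5, 1.1, 0.3]
grip_width: 0.499
grip_force: 0.0
```

```bash
python3 - <<'E'
from hd import *
rel([.5217,.3306,.0835],5.0); T=shot('top','top_p.png');S=shot('scene','scene_p.png')
a=cv2.resize(S[120:250,165:295,::-1],(480,480),interpolation=cv2.INTER_CUBIC);b=cv2.resize(T[105:245,135:315,::-1],None,fx=320/180,fy=320/180,interpolation=cv2.INTER_CUBIC)
b=cv2.copyMakeBorder(b,0,480-b.shape[0],0,0,cv2.BORDER_CONSTANT); cv2.imwrite('pics/c11.png',np.hstack([a,b]))
B=blob(mask(T,'yel',(190,195,240,240))); print('borer',onz('top',np.array(axis(B)),.045).round(4).tolist(),B.sum())
w=blob(mask(T,'white',(265,118,305,152)));print('dish',onz('top',[axis(w)[0]],.032))
E
```

```text
t 34.25 pos [0.5458 0.0516 0.2738] yaw 4.9 z [ 5.e-04 -1.e-04 -1.e+00] F [0.5 1.1 0.3] w 43.4 g 0.0 | shift [ 2.801 -0.003  1.902] turn -0.0011
borer [[0.5213, 0.3201, 0.045], [0.5263, 0.2704, 0.045], [0.5164, 0.3683, 0.045]] 247
dish [[0.7814455  0.11023964 0.032     ]]
```

View pics/c11.png

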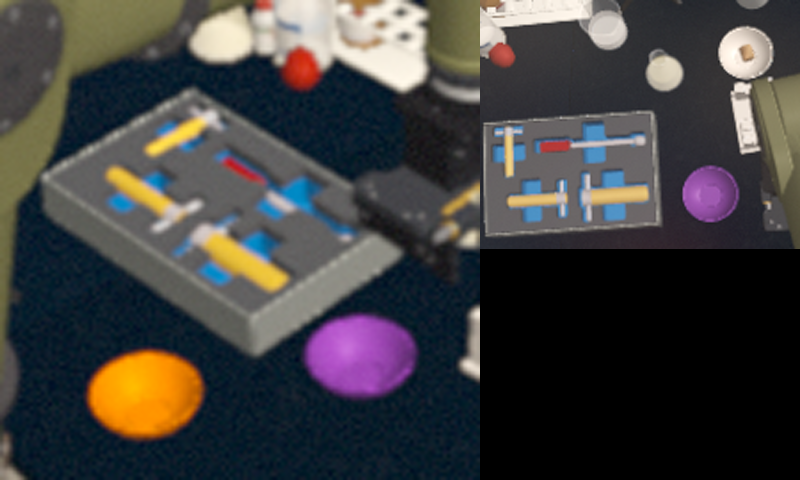

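Both tools lie in their cut-outs (the rod with its red grip at left, the big borer beside it), the plug is in the white dish, and the gripper is clear. Handing in.

```bash
python3 -c "
from bench import ctrl
print(ctrl.close_job())"
```

```text
the job is handed in; nothing more can be done
None
```

Job handed in at about 34 s: the plug is in the white dish, and the rod and big borer sit on the floors of their own cut-outs, lowered and not dropped; I viewed 11 pictures, one over the limit of 10.

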